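# Set rock slices out on a two-tier stand

### The arm

A 7-joint arm with a two-finger parallel gripper is mounted at the origin on the work surface. World frame = base frame: x ahead of the robot, y to its left, z up, the work surface at z = 0. Lengths are in m, angles in rad, forces in N, time in s.
With the tool pointing down it reaches from about 0.425 to 1.025 m from the base axis. Payload 3.6 kg.
Tool frame: the origin (TCP) lies between the finger pads; the fingertips stand 8 mm ahead of it and the grasp point (between the pads) lies 11 mm behind it; z points along the fingers, y is the line along which they close (so a half turn about z gives the same grasp; the last joint's range is limited). The gripper opens to 85 mm and grips with 20 to 120 N. Pads are 22 mm wide; open, the fingers measure 114 mm over their backs; the gripper's body (76 mm by 85 mm) begins 54 mm behind the grasp point. The pads swing forward as they close: fully open they stand 13 mm farther back than shut.
Start: joints at [1.038, 0.591, 0.048, 1.609, -0.033, 0.943, -0.034], TCP at [0.309, -0.656, 0.239] pointing down, gripper open.
Joint ranges: [-2.69, 2.69], [-0.47, 2.24], [-1.27, 1.36], [0.19, 2.51], [-1.53, 4.68], [0.08, 2.07], [-3.09, 3.09]. Speed limits (rad/s): [2.57, 2.57, 3.14, 3.14, 3.14, 3.14, 3.14].

### API

Orientations are given as a rotation vector (axis times angle).
In Python, from station import manip gives the robot as it stands.
- The arm moves only by the tool apply_moves, never from a script. Its argument "rows" is a list of rows, each a list of 5 numbers: the shift along the tool's x, y, z each as a share of 10 cm, from -1 to 1, then the turn about the tool's z as a share of 45 degrees, from -1 to 1, then the opening, from 0 (shut) to 1 (fully open). A call has exactly 10 rows; each row is the pose to reach, as a shift and turn from the pose commanded when the call began, along the tool's axes at that moment; what a row does not reach only later rows make up. A row lasts 1/10 s, in which the tool goes at most 50 mm and 8.59 degrees, less where a joint would pass 70% of its speed; a pose out of reach is approached as far as the arm can. A call with a number of a shift or a turn outside -1 to 1 is refused whole. A call with a gripper value outside its range is refused whole. The fingers move at their own pace and stop on an object; "force" is the grip in N (left out, the last holds). Time passes only in rows, so rows that repeat a pose let the fingers close, or fill a call up. It gives the time, the measured TCP pose, the force, the opening and the grip force at its end, in the units of the state.
- manip.observe(): the state, without advancing time (a new reading comes with each control period).
- manip.snapshot(name): name is "scene" or "top" or "wrist"; returns the picture (400x640x3 uint8, red, green, blue); there is no depth.
- manip.camera_params(name): a dict with "intrinsics" (3x3 intrinsics, pixels), "dist" ([k1, k2, p1, p2, k3] as OpenCV has them; the pictures are not rectified), "view" (4x4, takes a point from world to camera coordinates). Camera axes: x right, y up, looking along -z (the intrinsics and any distortion apply to the point x, -y, -z); pixel columns grow to the right and rows downward; lengths in m; the calibration is good to about 2 mm. A picture is of the moment at which its call begins: read the wrist's pose just before it. camera_params takes no time and is no camera call; for the wrist camera it gives the pose at the moment of the call.
- manip.finish_job(): hands the job in; it is judged then, once.
Trained networks look in the newest picture that a camera, given by its name, has taken for a name from the list of things; names that differ only in an ending like _2 or _b are one class to them, and where a whole thing is asked for, a point or a joint stands for the part that bears it (a point fixed in the world has none). Each returns a list of dicts, best first, with "confidence" (0 to 1); they miss things now and then, are a little off and sometimes report something else, mostly with a low value. They report only what shows in the picture. A call takes as long as a camera call. They do not tell look-alikes from the thing itself.
- manip.trace(target, camera): "pixels" (400x640 bool, what is visible of it) and "at" ([column, row] as shares, 0 to 1, of the picture: columns of its width, rows of its height, amid what is visible of it).
- manip.pinpoint(target, camera): "at" ([column, row] as shares, 0 to 1, of the picture: columns of its width, rows of its height: a listed point, or the origin of a listed thing).
The state is a dict: "time": time; "joint_positions": joint angles; "qd": joint speeds; "joint_efforts": joint torques, N m; "ee_pos": TCP position; "ee_rot": TCP orientation; "force": force on the tool from outside, world axes, zero at the start; "moment": the same for the moment, N m; "finger_gap": finger opening in m; "finger_force": force on a finger pad.
Only numpy, scipy, OpenCV 4.12 (cv2) and the standard library are available. Lean on these libraries where they do the work, as an engineer would, in place of code of your own. Each camera call takes 0.05 s, during which the arm holds its last target. There are 200 camera calls.

### The job

Set the rock slices from the tip-up tray out on the two-tier stand, tipping them up by pressing their front ends: first lay every dark slice flat on a cork pad of the lower tier, then fit the loose upper tier fully down over all four posts, and then lay every pale slice flat on a cork pad of the upper tier, each slice centred along its own pad. Finally press all cradles of the tray flat again, and leave the red boxes and the ammonite where they are.

Things in the scene. Friction and masses are not known exactly. Their poses are not given: they have to be found in the camera images.
- dark0_c (a point): centre of a dark grey-green rock slice (may be absent), a flat slab 100 (its x) x 46 (its y) x 5 (z) mm, about 65 g. It starts in one of the four wells of the tray, flush with the tray's top, its x axis along the tray's; its sides can be reached only once it is tipped up
- dark1_c (a point): centre of a dark grey-green rock slice (may be absent), a flat slab 100 (its x) x 46 (its y) x 5 (z) mm, about 65 g. It starts in one of the four wells of the tray, flush with the tray's top, its x axis along the tray's; its sides can be reached only once it is tipped up
- pale0_c (a point): centre of a pale sandy rock slice (may be absent), a flat slab 100 (its x) x 46 (its y) x 5 (z) mm, about 65 g. It starts in one of the four wells of the tray, flush with the tray's top, its x axis along the tray's; its sides can be reached only once it is tipped up
- pale1_c (a point): centre of a pale sandy rock slice (may be absent), a flat slab 100 (its x) x 46 (its y) x 5 (z) mm, about 65 g. It starts in one of the four wells of the tray, flush with the tray's top, its x axis along the tray's; its sides can be reached only once it is tipped up
- well0 (a point): tray well 0: the point where the centre of a slice lies in this well, 33.5 mm above the bench. Axes are the tray's: x runs away from the robot to the closed rear end of the well, y across the wells, z up. Wells are 60 mm apart, 50 mm wide between 10 mm wooden walls, walls and rear 36 mm high; front (-x) end open. The wooden tray, 125 x 250 mm, is fixed
- well1 (a point): tray well 1: the point where the centre of a slice lies in this well, 33.5 mm above the bench. Axes are the tray's: x runs away from the robot to the closed rear end of the well, y across the wells, z up. Wells are 60 mm apart, 50 mm wide between 10 mm wooden walls, walls and rear 36 mm high; front (-x) end open. The wooden tray, 125 x 250 mm, is fixed
- well2 (a point): tray well 2: the point where the centre of a slice lies in this well, 33.5 mm above the bench. Axes are the tray's: x runs away from the robot to the closed rear end of the well, y across the wells, z up. Wells are 60 mm apart, 50 mm wide between 10 mm wooden walls, walls and rear 36 mm high; front (-x) end open. The wooden tray, 125 x 250 mm, is fixed
- well3 (a point): tray well 3: the point where the centre of a slice lies in this well, 33.5 mm above the bench. Axes are the tray's: x runs away from the robot to the closed rear end of the well, y across the wells, z up. Wells are 60 mm apart, 50 mm wide between 10 mm wooden walls, walls and rear 36 mm high; front (-x) end open. The wooden tray, 125 x 250 mm, is fixed
- cradle0 (a joint): tilt (rad) of the 34 mm wide orange cradle board under the slice in well 0: 0 flat (board top 31 mm above the bench), 0.5 front (-x) end down, rear up. Pin 6 mm in front of the well centre, 29 mm high; board from -55 to +50 mm of the well centre. 2 to 5 N on the slice's front 15 mm tips both; stays where left. When empty, press its raised rear down to flatten it
- cradle1 (a joint): tilt (rad) of the 34 mm wide orange cradle board under the slice in well 1: 0 flat (board top 31 mm above the bench), 0.5 front (-x) end down, rear up. Pin 6 mm in front of the well centre, 29 mm high; board from -55 to +50 mm of the well centre. 2 to 5 N on the slice's front 15 mm tips both; stays where left. When empty, press its raised rear down to flatten it
- cradle2 (a joint): tilt (rad) of the 34 mm wide orange cradle board under the slice in well 2: 0 flat (board top 31 mm above the bench), 0.5 front (-x) end down, rear up. Pin 6 mm in front of the well centre, 29 mm high; board from -55 to +50 mm of the well centre. 2 to 5 N on the slice's front 15 mm tips both; stays where left. When empty, press its raised rear down to flatten it
- cradle3 (a joint): tilt (rad) of the 34 mm wide orange cradle board under the slice in well 3: 0 flat (board top 31 mm above the bench), 0.5 front (-x) end down, rear up. Pin 6 mm in front of the well centre, 29 mm high; board from -55 to +50 mm of the well centre. 2 to 5 N on the slice's front 15 mm tips both; stays where left. When empty, press its raised rear down to flatten it
- stand_base (a point): middle of the lower tier, on the top face (10 mm above the bench) of the fixed blue stand, 244 (x) x 132 (y) mm. Four posts stand at x = +-110, y = +-54 mm: 20 mm thick up to a shoulder 36 mm above this face, then an 8 mm pin with a tapered tip to 58 mm above it
- stand_seat (a point): middle of the four post shoulders, 46 mm above the bench: the point where the underside centre of the upper tier comes to rest; axes as stand_base. Half turns of the tier are equal
- lower_pad0 (a point): top centre of a cork pad on the lower tier, 84 (x) x 30 (y) mm, 8 mm high; a slice lies on it centred, long side along x, with its edges overhanging all round
- lower_pad1 (a point): top centre of a cork pad on the lower tier, 84 (x) x 30 (y) mm, 8 mm high; a slice lies on it centred, long side along x, with its edges overhanging all round
- tier_plate (a point): underside centre of the loose white upper tier, a plate 244 (x) x 132 (y) x 6 mm, 0.4 kg, with a 13 mm hole at each corner (x = +-110, y = +-54 mm); starts flat on the bench
- tier_handle (a point): the upper tier's black upright handle, 12 mm thick (x), 50 mm wide (y), rising from the plate at its middle to 48 mm above the plate's underside; this point is on it 30 mm above the underside
- upper_pad0 (a point): top centre of a cork pad on the upper tier, 84 (x) x 30 (y) mm, 8 mm high, with its middle 62 mm from the handle; a slice lies on it centred, long side along x
- upper_pad1 (a point): top centre of a cork pad on the upper tier, 84 (x) x 30 (y) mm, 8 mm high, with its middle 62 mm from the handle; a slice lies on it centred, long side along x
- redbox_a: bystander: red specimen box with a rock, 75 x 60 x 32 mm, origin at underside centre
- redbox_b: bystander: a second red specimen box like it
- ammonite: bystander: brown ammonite fossil, 88 mm across, 30 mm high, origin at underside centre
Not all that is in view belongs to the job. What is shaped like the part that bears pale1_c but yellow is not meant.

How it is judged:
By the outcome, as a careful person would: the job done as asked, in the order asked, and still so for the second after the job is handed in, with the robot touching nothing.
Of dark0, dark1, pale0, pale1 only 3 to 4 are there at a start; the rules pass over those that are not, and their reading is None.
At some moment in a run one of tier may be knocked a few centimetres aside while the robot is not near it.
Once in a run the grip may slacken for a moment while it holds something.
It also fails if it takes over 210 s, if anything falls off the work surface, if the arm or the gripper's body presses on something with over 40 N, if the wrist force passes 120 N, or if a joint passes its speed limit or range.

## Working session

There is one attempt and no reset: what is moved stays moved. The work goes in short steps, Python scripts to look and compute and a tool call to move; the robot and the scene stay as the last step left them, time stands still between calls to the robot, and variables do not carry over. Pictures are saved under pics/ and viewed, at most 14 in all, crops included, and the job is handed in when it is done.

Besides the shell and the picture viewer there is one more tool, called by a JSON object that holds its "name" and its "arguments", one argument or row to a line. apply_moves: Moves the arm, as the interface text tells. Shift numbers are shares of 10 cm and turn numbers shares of 45 degrees, none past 1 either way. Its arguments: {"type":"object","properties":{"rows":{"type":"array"},"force":{"type":"number"}},"required":["rows"]}

```bash
ls; mkdir -p pics; python3 - <<'E'
from station import manip
import cv2,numpy as np
s=manip.observe();print(s)
for n in ["scene","top"]:
    im=manip.snapshot(n);cv2.imwrite(f"pics/{n}0.png",im[:,:,::-1])
    p=manip.camera_params(n);print(n,p)
E
```

```text
pics
{'time': 0.0, 'joint_positions': array([ 1.03749167,  0.59211594,  0.04829293,  1.60983315, -0.03330079,
        0.9427128 , -0.03369984]), 'qd': array([-0.0006609 , -0.00020914, -0.00018733, -0.00192744,  0.00029829,
       -0.00123366, -0.00019721]), 'joint_efforts': array([ 4.82267260e-04, -5.48676932e+01,  1.54671360e+00, -1.98116863e+01,
        9.38162411e-03,  8.66372196e-03,  5.08644177e-06]), 'ee_pos': array([ 0.30834072, -0.65526043,  0.23813899]), 'ee_rot': array([-3.06378222e+00, -6.84944820e-01,  9.62549302e-04]), 'force': array([-0.00151477,  0.1051313 ,  0.14930352]), 'moment': array([ 0.01142447,  0.03085063, -0.01900265]), 'finger_force': 0.0, 'finger_gap': 0.08539221752755137}
scene {'intrinsics': array([[379.72754241,   0.        , 316.36933419],
       [  0.        , 379.72754241, 194.63063891],
       [  0.        ,   0.        ,   1.        ]]), 'dist': array([-0.04972011,  0.        ,  0.        ,  0.        ,  0.        ]), 'view': array([[-0.13848888,  0.99028363, -0.01261576,  0.1625343 ],
       [-0.80864671, -0.10571477,  0.57871831,  0.45065511],
       [ 0.5717616 ,  0.09034774,  0.81542992, -1.31066716],
       [ 0.        ,  0.        ,  0.        ,  1.        ]])}
top {'intrinsics': array([[394.80960945,   0.        , 320.75833314],
       [  0.        , 394.80960945, 198.38889988],
       [  0.        ,   0.        ,   1.        ]]), 'dist': array([-0.08684511,  0.        ,  0.        ,  0.        ,  0.        ]), 'view': array([[-0.02809797, -0.99958432, -0.00645711, -0.04651753],
       [ 0.98970224, -0.02872604,  0.14022942, -0.62217171],
       [-0.14035662, -0.00245045,  0.99009798, -0.96187576],
       [ 0.        ,  0.        ,  0.        ,  1.        ]])}
```

View pics/scene0.png

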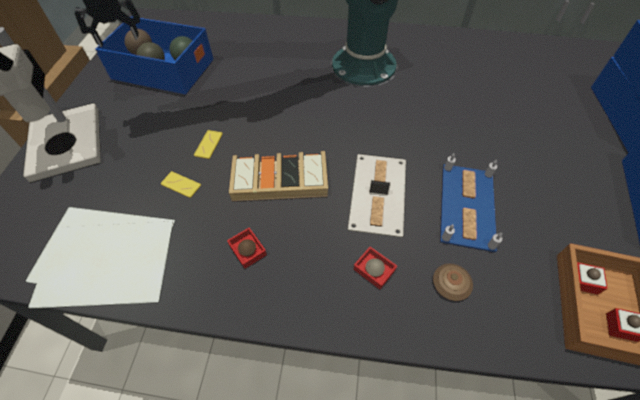

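View pics/top0.png

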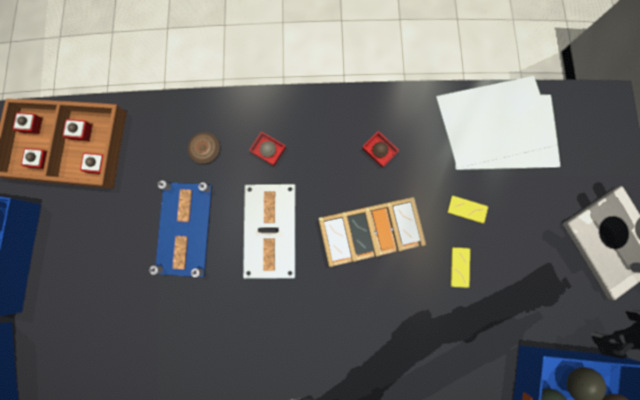

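```bash
cat > h.py <<'E'
from station import manip
import cv2,numpy as np
def ray(px,P):
    n=cv2.undistortPoints(np.array(px,float).reshape(-1,1,2),P["intrinsics"],P["dist"]).reshape(-1,2)
    d=np.c_[n[:,0],-n[:,1],-np.ones(len(n))]
    R=P["view"][:3,:3];t=P["view"][:3,3]
    return -R.T@t, d@R
def toz(px,P,z):
    o,d=ray(px,P); return o+d*((z-o[2])/d[:,2])[:,None]
def proj(X,P):
    X=np.atleast_2d(X);c=X@P["view"][:3,:3].T+P["view"][:3,3]
    c=np.c_[c[:,0],-c[:,1],-c[:,2]]
    return cv2.projectPoints(c,np.zeros(3),np.zeros(3),P["intrinsics"],P["dist"])[0].reshape(-1,2)
def pin(t,cam,P,z):
    r=[]
    for k in manip.pinpoint(t,cam)[:3]:
        px=np.array(k["at"])*[640,400]; r.append((round(k["confidence"],2),px.round(1),toz(px,P,z)[0].round(4)))
    return r
E
python3 - <<'E'
from h import *
Z=dict(dark0_c=.0335,pale0_c=.0335,pale1_c=.0335,well0=.0335,well1=.0335,well2=.0335,well3=.0335,stand_base=.01,stand_seat=.046,lower_pad0=.018,lower_pad1=.018,tier_plate=0,tier_handle=.03,upper_pad0=.014,upper_pad1=.014)
for cam in ["top","scene"]:
    manip.snapshot(cam);P=manip.camera_params(cam)
    for k,z in Z.items(): print(cam,k,*[(a,b.tolist(),c[:2].tolist()) for a,b,c in pin(k,cam,P,z)])
print(manip.observe()["time"])
E
```

```text
top dark0_c (0.63, [357.6, 233.1], [0.5302, -0.1555])
top pale0_c (0.79, [335.0, 240.1], [0.5142, -0.0973])
top pale1_c (0.97, [468.7, 210.3], [0.5798, -0.446]) (0.66, [406.6, 223.3], [0.5513, -0.2819]) (0.64, [460.6, 270.1], [0.428, -0.4138])
top well0 (0.96, [409.6, 223.2], [0.5513, -0.2897]) (0.84, [380.7, 227.6], [0.5424, -0.2149]) (0.68, [363.5, 232.7], [0.5308, -0.1705])
top well1 (0.96, [409.6, 223.2], [0.5513, -0.2897]) (0.84, [380.7, 227.6], [0.5424, -0.2149]) (0.68, [363.5, 232.7], [0.5308, -0.1705])
top well2 (0.96, [409.6, 223.2], [0.5513, -0.2897]) (0.84, [380.7, 227.6], [0.5424, -0.2149]) (0.68, [363.5, 232.7], [0.5308, -0.1705])
top well3 (0.96, [409.6, 223.2], [0.5513, -0.2897]) (0.84, [380.7, 227.6], [0.5424, -0.2149]) (0.68, [363.5, 232.7], [0.5308, -0.1705])
top stand_base (0.65, [266.6, 228.8], [0.5493, 0.0795]) (0.42, [381.9, 229.7], [0.5383, -0.2212]) (0.26, [335.8, 233.4], [0.5323, -0.1007])
top stand_seat (0.67, [180.6, 228.4], [0.5534, 0.2951])
top lower_pad0 (0.83, [178.5, 254.0], [0.4889, 0.3099]) (0.77, [183.4, 207.0], [0.6118, 0.2987])
top lower_pad1 (0.8
[... 1444 characters left out ...]
82])
scene stand_seat (0.94, [471.7, 192.3], [0.5436, 0.302])
scene lower_pad0 (0.72, [470.5, 219.8], [0.6069, 0.3021]) (0.59, [470.3, 182.4], [0.4897, 0.3123])
scene lower_pad1 (0.72, [470.5, 219.8], [0.6069, 0.3021]) (0.59, [470.3, 182.4], [0.4897, 0.3123])
scene tier_plate (0.69, [377.2, 192.1], [0.5396, 0.0726]) (0.6, [470.7, 197.3], [0.5247, 0.3158])
scene tier_handle (0.66, [380.5, 186.5], [0.5429, 0.0776])
scene upper_pad0 (0.8, [373.3, 210.0], [0.6063, 0.0644]) (0.72, [380.6, 172.8], [0.4849, 0.0775]) (0.63, [308.7, 168.7], [0.4957, -0.1156])
scene upper_pad1 (0.8, [373.3, 210.0], [0.6063, 0.0644]) (0.72, [380.6, 172.8], [0.4849, 0.0775]) (0.63, [308.7, 168.7], [0.4957, -0.1156])
1.7
```

{"name": "apply_moves", "arguments": {
  "rows": [
    [0.3, -0.3, -0.2, 0, 1],
    [0.6, -0.6, -0.4, 0, 1],
    [0.93, -0.85, -0.6, 0, 1],
    [0.93, -0.85, -0.6, 0, 1],
    [0.93, -0.85, -0.6, 0, 1],
    [0.93, -0.85, -0.6, 0, 1],
    [0.93, -0.85, -0.6, 0, 1],
    [0.93, -0.85, -0.6, 0, 1],
    [0.93, -0.85, -0.6, 0, 1],
    [0.93, -0.85, -0.6, 0, 1]
  ]
}}

```text
time: 2.7
ee_pos: [0.3562, -0.5399, 0.2989]
ee_rot: [-3.066, -0.684, 0.001]
force: [-0.1, -0.8, -0.4]
finger_gap: 0.0854
finger_force: 0.0
```

{"name": "apply_moves", "arguments": {
  "rows": [
    [0.3, -0.3, 0, 0, 0],
    [0.6, -0.6, 0, 0, 0],
    [0.93, -0.85, 0, 0, 0],
    [0.93, -0.85, 0, 0, 0],
    [0.93, -0.85, 0, 0, 0],
    [0.93, -0.85, 0, 0, 0],
    [0.93, -0.85, 0, 0, 0],
    [0.93, -0.85, 0, 0, 0],
    [0.93, -0.85, 0, 0, 0],
    [0.93, -0.85, 0, 0, 0]
  ]
}}

```text
time: 3.7
ee_pos: [0.4043, -0.4234, 0.2992]
ee_rot: [-3.066, -0.684, 0.0]
force: [0.0, -0.5, 0.1]
finger_gap: -0.0
finger_force: 0.0
```

{"name": "apply_moves", "arguments": {
  "rows": [
    [0.3, -0.3, 0, 0, 0],
    [0.6, -0.6, 0, 0, 0],
    [0.93, -0.85, 0, 0, 0],
    [0.93, -0.85, 0, 0, 0],
    [0.93, -0.85, 0, 0, 0],
    [0.93, -0.85, 0, 0, 0],
    [0.93, -0.85, 0, 0, 0],
    [0.93, -0.85, 0, 0, 0],
    [0.93, -0.85, 0, 0, 0],
    [0.93, -0.85, 0, 0, 0]
  ]
}}

```text
time: 4.7
ee_pos: [0.4523, -0.307, 0.2993]
ee_rot: [3.066, 0.684, -0.0]
force: [-0.5, -0.1, -0.2]
finger_gap: -0.0001
finger_force: 0.0
```

{"name": "apply_moves", "arguments": {
  "rows": [
    [0.3, -0.3, 0, 0.1, 0],
    [0.6, -0.6, 0, 0.2, 0],
    [0.93, -0.85, 0, 0.34, 0],
    [0.93, -0.85, 0, 0.34, 0],
    [0.93, -0.85, 0, 0.34, 0],
    [0.93, -0.85, 0, 0.34, 0],
    [0.93, -0.85, 0, 0.34, 0],
    [0.93, -0.85, 0, 0.34, 0],
    [0.93, -0.85, 0, 0.34, 0],
    [0.93, -0.85, 0, 0.34, 0]
  ]
}}

```text
time: 5.7
ee_pos: [0.5003, -0.1905, 0.2993]
ee_rot: [3.13, 0.27, -0.0]
force: [-0.1, -0.7, -0.1]
finger_gap: 0.0001
finger_force: 0.0
```

```bash
python3 - <<'E'
from h import *
s=manip.observe();print(s['time'],s['ee_pos'],s['ee_rot'],s['finger_gap'])
P=manip.camera_params("wrist");im=manip.snapshot("wrist");cv2.imwrite("pics/w1.png",im[:,:,::-1])
np.savez("w1.npz",im=im,**P);print(P, -P['view'][:3,:3].T@P['view'][:3,3])
E
```

```text
5.7 [ 0.50028267 -0.19048426  0.29928197] [ 3.12995844e+00  2.69552908e-01 -8.13915550e-05] 0.00010899051268975477
{'intrinsics': array([[351.23008413,   0.        , 317.312755  ],
       [  0.        , 351.23008413, 197.39330025],
       [  0.        ,   0.        ,   1.        ]]), 'dist': array([-0.07541205,  0.        ,  0.        ,  0.        ,  0.        ]), 'view': array([[ 1.69952256e-01, -9.85452042e-01, -7.10274138e-04,
        -2.71520454e-01],
       [ 9.41923766e-01,  1.62657080e-01, -2.93806559e-01,
        -3.85092621e-01],
       [ 2.89647804e-01,  4.92640632e-02,  9.55864636e-01,
        -5.74224096e-01],
       [ 0.00000000e+00,  0.00000000e+00,  0.00000000e+00,
         1.00000000e+00]])} [ 0.57519615 -0.17664373  0.43554491]
```

View pics/w1.png

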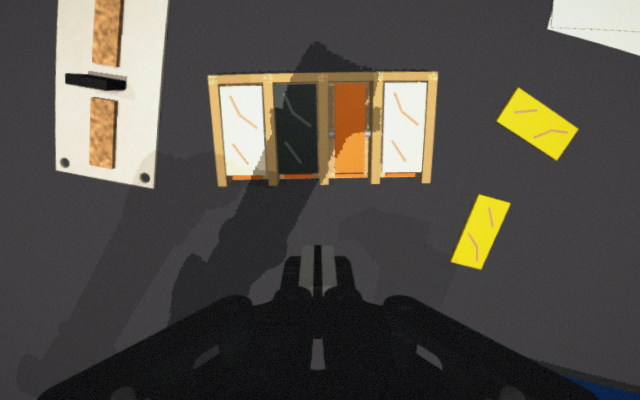

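```bash
cat >> h.py <<'E'
def rect(mask,P,z,n=3):
    c,_=cv2.findContours(mask.astype(np.uint8),cv2.RETR_EXTERNAL,cv2.CHAIN_APPROX_NONE)
    out=[]
    for k in sorted(c,key=cv2.contourArea)[::-1][:n]:
        X=toz(k.reshape(-1,2),P,z)[:,:2]
        (a,b,t)=cv2.minAreaRect((X*1000).astype(np.float32))
        out.append((k.reshape(-1,2).mean(0).round(),np.round(a,1),np.round(b,1),round(t,1)))
    return out
E
python3 - <<'E'
from h import *
d=np.load("w1.npz");P=d;im=d["im"];hsv=cv2.cvtColor(im,cv2.COLOR_RGB2HSV)
roi=np.zeros((400,640),bool);roi[60:195,200:445]=1
K=np.ones((5,5),np.uint8)
pale=(hsv[...,1]<60)&(hsv[...,2]>150)&roi
pale=cv2.morphologyEx(pale.astype(np.uint8),cv2.MORPH_CLOSE,np.ones((7,7)))
for r in rect(pale,P,.036):print("pale",r)
dark=roi.copy();dark&=False;dark[78:182,268:325]=1;dark&=(hsv[...,2]<75)
dark=cv2.morphologyEx(dark.astype(np.uint8),cv2.MORPH_CLOSE,np.ones((9,9)))
for r in rect(dark,P,.036,2):print("dark",r)
wood=(hsv[...,0]>12)&(hsv[...,0]<28)&(hsv[...,1]>70)&(hsv[...,2]>60)&roi
ys,xs=np.where(wood);
for r in rect(cv2.morphologyEx(wood.astype(np.uint8),cv2.MORPH_CLOSE,np.ones((3,3))),P,.036,2):print("wood",r)
# corner probes
for px in [(208,75),(437,72),(222,186),(431,183)]:print(px,toz([px],P,.036)[0])
E
```

```text
pale (array([403., 127.]), array([ 551.2, -279. ]), array([100.9,  47.9]), 10.8)
pale (array([243., 129.]), array([ 516.7, -101.6]), array([100.6,  48.7]), 10.4)
pale (array([367., 134.]), array([ 538.4, -240.3]), array([5.7, 5.7]), 11.9)
dark (array([298., 134.]), array([ 523.6, -161.2]), array([109.9,  46.9]), 11.0)
dark (array([268., 180.]), array([ 464.7, -136.6]), array([1.2, 0. ]), -172.5)
wood (array([323., 127.]), array([ 533. , -190.2]), array([127.4, 253.1]), 10.5)
(208, 75) [ 0.57160079 -0.05584641  0.036     ]
(437, 72) [ 0.61737245 -0.30157887  0.036     ]
(222, 186) [ 0.44882348 -0.08351219  0.036     ]
(431, 183) [ 0.49461863 -0.32690791  0.036     ]
```

{"name": "apply_moves", "arguments": {
  "rows": [
    [-0.08, -0.12, 0.3, -0.02, 0],
    [-0.16, -0.24, 0.6, -0.02, 0],
    [-0.16, -0.24, 1, -0.02, 0],
    [-0.16, -0.24, 1, -0.02, 0],
    [-0.16, -0.24, 1, -0.02, 0],
    [-0.16, -0.24, 1, -0.02, 0],
    [-0.16, -0.24, 1, -0.02, 0],
    [-0.16, -0.24, 1, -0.02, 0],
    [-0.16, -0.24, 1, -0.02, 0],
    [-0.16, -0.24, 1, -0.02, 0]
  ]
}}

```text
time: 6.75
ee_pos: [0.4808, -0.1692, 0.1998]
ee_rot: [3.127, 0.295, 0.001]
force: [0.2, 0.6, 0.6]
finger_gap: -0.0001
finger_force: 0.0
```

{"name": "apply_moves", "arguments": {
  "rows": [
    [0, 0, 0.3, 0, 0],
    [0, 0, 0.6, 0, 0],
    [0, 0, 1, 0, 0],
    [0, 0, 1, 0, 0],
    [0, 0, 1, 0, 0],
    [0, 0, 1, 0, 0],
    [0, 0, 1, 0, 0],
    [0, 0, 1, 0, 0],
    [0, 0, 1, 0, 0],
    [0, 0, 1, 0, 0]
  ]
}}

```text
time: 7.75
ee_pos: [0.4809, -0.1692, 0.0999]
ee_rot: [3.127, 0.296, 0.002]
force: [0.4, -0.6, -0.5]
finger_gap: -0.0002
finger_force: 0.0
```

{"name": "apply_moves", "arguments": {
  "rows": [
    [0, 0, 0.2, 0, 0],
    [0, 0, 0.4, 0, 0],
    [0, 0, 0.46, 0, 0],
    [0, 0, 0.48, 0, 0],
    [0, 0, 0.5, 0, 0],
    [0, 0, 0.52, 0, 0],
    [0, 0, 0.54, 0, 0],
    [0, 0, 0.55, 0, 0],
    [0, 0, 0.56, 0, 0],
    [0, 0, 0.57, 0, 0]
  ]
}}

```text
time: 8.75
ee_pos: [0.4805, -0.1692, 0.0425]
ee_rot: [3.128, 0.295, -0.0]
force: [-0.4, -0.0, 3.0]
finger_gap: -0.0
finger_force: 1.1
```

```bash
cat >> h.py <<'E'
def yaw(s):
    r=cv2.Rodrigues(np.array(s['ee_rot']))[0]; return np.arctan2(r[1,0],r[0,0])
def go(x,y,z,ps=None):
    """total shift in shares of 10cm along current tool axes, turn share"""
    s=manip.observe();p=yaw(s);d=np.array([x,y,z])-s['ee_pos']
    c,n=np.cos(p),np.sin(p)
    t=0 if ps is None else (-(np.radians(ps)-p)+np.pi/2)%np.pi-np.pi/2
    print("pos",s['ee_pos'].round(4),"yaw",np.degrees(p).round(2),"-> shares",(np.array([c*d[0]+n*d[1],n*d[0]-c*d[1],-d[2]])*10).round(3),"turn",round(np.degrees(t)/45,3),"t",round(s['time'],2))
E
python3 - <<'E'
from h import *
s=manip.observe();print(s['force'],s['finger_gap'])
go(.4801,-.1699,.0285,10.8)
E
```

```text
[-0.40415001 -0.02821747  3.04907663] -2.5907771263963873e-05
pos [ 0.4805 -0.1692  0.0425] yaw 10.79 -> shares [-0.006  0.006  0.14 ] turn -0.0 t 8.75
```

{"name": "apply_moves", "arguments": {
  "rows": [
    [0, 0, 0.02, 0, 0],
    [0, 0, 0.04, 0, 0],
    [0, 0, 0.06, 0, 0],
    [0, 0, 0.08, 0, 0],
    [0, 0, 0.09, 0, 0],
    [0, 0, 0.1, 0, 0],
    [0, 0, 0.11, 0, 0],
    [0, 0, 0.12, 0, 0],
    [0, 0, 0.13, 0, 0],
    [0, 0, 0.14, 0, 0]
  ]
}}

```text
time: 9.75
ee_pos: [0.4811, -0.1691, 0.0283]
ee_rot: [3.127, 0.296, 0.001]
force: [-0.6, -0.1, 2.1]
finger_gap: -0.0002
finger_force: 1.0
```

{"name": "apply_moves", "arguments": {
  "rows": [
    [0, 0, -0.02, 0, 0],
    [0, 0, -0.1, 0, 0],
    [0, 0, -0.4, 0, 0],
    [0, 0, -0.8, 0, 0.5],
    [0, 0, -0.8, 0, 0.75],
    [0, 0, -0.8, 0, 0.75],
    [0, 0, -0.8, 0, 0.75],
    [0, 0, -0.8, 0, 0.75],
    [0, 0, -0.8, 0, 0.75],
    [0, 0, -0.8, 0, 0.75]
  ]
}}

```text
time: 10.75
ee_pos: [0.4801, -0.1689, 0.1075]
ee_rot: [-3.127, -0.296, 0.002]
force: [0.1, 0.5, 0.4]
finger_gap: 0.064
finger_force: 0.0
```

```bash
python3 - <<'E'
from h import *
s=manip.observe();print(s['force'],s['finger_gap'])
im=manip.snapshot("wrist");cv2.imwrite("pics/w2.png",im[:,:,::-1])
e=np.array([.982,.187])
w=np.array([.5282,-.1607])
go(*(w+.022*e),.110,10.8)
E
```

```text
[0.0830538  0.51119802 0.43734309] 0.06396380344971905
pos [ 0.4802 -0.169   0.1077] yaw 10.8 -> shares [ 0.706  0.009 -0.023] turn 0.0 t 10.8
```

View pics/w2.png

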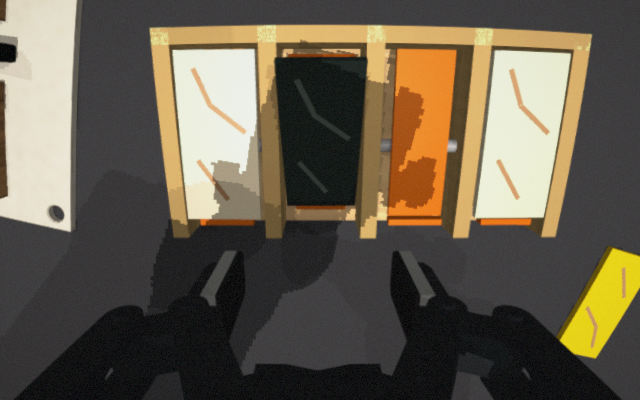

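{"name": "apply_moves", "arguments": {
  "rows": [
    [0.3, 0, 0, 0, 0.75],
    [0.7, 0.01, 0, 0, 0.75],
    [0.7, 0.01, 0, 0, 0.75],
    [0.7, 0.01, 0, 0, 0.75],
    [0.7, 0.01, 0.1, 0, 0.75],
    [0.7, 0.01, 0.2, 0, 0.75],
    [0.7, 0.01, 0.3, 0, 0.75],
    [0.7, 0.01, 0.4, 0, 0.75],
    [0.7, 0.01, 0.4, 0, 0.75],
    [0.7, 0.01, 0.4, 0, 0.75]
  ],
  "force": 30
}}

```text
time: 11.8
ee_pos: [0.5492, -0.157, 0.0678]
ee_rot: [-3.127, -0.295, 0.002]
force: [0.4, -0.5, 0.0]
finger_gap: 0.0637
finger_force: 0.0
```

{"name": "apply_moves", "arguments": {
  "rows": [
    [0, 0, 0.1, 0, 0.75],
    [0, 0, 0.15, 0, 0.75],
    [0, 0, 0.2, 0, 0.75],
    [0, 0, 0.22, 0, 0.75],
    [0, 0, 0.22, 0, 0.5],
    [0, 0, 0.22, 0, 0.4],
    [0, 0, 0.22, 0, 0.3],
    [0, 0, 0.22, 0, 0.3],
    [0, 0, 0.22, 0, 0.3],
    [0, 0, 0.22, 0, 0.3]
  ]
}}

```text
time: 12.8
ee_pos: [0.5494, -0.1569, 0.0463]
ee_rot: [-3.128, -0.296, 0.0]
force: [-0.5, 0.6, -0.5]
finger_gap: 0.045
finger_force: 31.3
```

{"name": "apply_moves", "arguments": {
  "rows": [
    [0, 0, -0.05, 0, 0.3],
    [0, 0, -0.1, 0, 0.3],
    [0, 0, -0.2, 0, 0.3],
    [0, 0, -0.4, 0, 0.3],
    [0, 0, -0.6, 0, 0.3],
    [0, 0, -0.8, 0, 0.3],
    [0, 0, -1, 0, 0.3],
    [0, 0, -1, 0, 0.3],
    [0, 0, -1, 0, 0.3],
    [0, 0, -1, 0, 0.3]
  ]
}}

```text
time: 13.8
ee_pos: [0.5488, -0.1568, 0.1457]
ee_rot: [-3.127, -0.296, 0.002]
force: [0.6, -0.7, -1.0]
finger_gap: 0.045
finger_force: 31.3
```

{"name": "apply_moves", "arguments": {
  "rows": [
    [0, -0.2, -0.2, 0, 0.3],
    [0, -0.4, -0.4, 0, 0.3],
    [0, -0.6, -0.6, 0, 0.3],
    [0, -0.8, -0.8, 0, 0.3],
    [0, -1, -1, 0, 0.3],
    [0, -1, -1, 0, 0.3],
    [0, -1, -1, 0, 0.3],
    [0, -1, -1, 0, 0.3],
    [0, -1, -1, 0, 0.3],
    [0, -1, -1, 0, 0.3]
  ]
}}

```text
time: 14.8
ee_pos: [0.5304, -0.0597, 0.2453]
ee_rot: [3.128, 0.293, -0.003]
force: [0.9, -0.2, -2.2]
finger_gap: 0.0452
finger_force: 31.4
```

{"name": "apply_moves", "arguments": {
  "rows": [
    [0, -0.2, 0, 0, 0.3],
    [0, -0.4, 0, 0, 0.3],
    [0, -0.6, 0, 0, 0.3],
    [0, -0.8, 0, 0, 0.3],
    [0, -1, 0, 0, 0.3],
    [0, -1, 0, 0, 0.3],
    [0, -1, 0, 0, 0.3],
    [0, -1, 0, 0, 0.3],
    [0, -1, 0, 0, 0.3],
    [0, -1, 0, 0, 0.3]
  ]
}}

```text
time: 15.8
ee_pos: [0.5122, 0.0385, 0.2462]
ee_rot: [3.128, 0.293, -0.0]
force: [-0.3, -0.4, -1.1]
finger_gap: 0.045
finger_force: 31.4
```

{"name": "apply_moves", "arguments": {
  "rows": [
    [0, -0.2, 0, 0.05, 0.3],
    [0, -0.4, 0, 0.1, 0.3],
    [0, -0.6, 0, 0.15, 0.3],
    [0, -0.8, 0, 0.2, 0.3],
    [0, -1, 0, 0.24, 0.3],
    [0, -1, 0, 0.24, 0.3],
    [0, -1, 0, 0.24, 0.3],
    [0, -1, 0, 0.24, 0.3],
    [0, -1, 0, 0.24, 0.3],
    [0, -1, 0, 0.24, 0.3]
  ]
}}

```text
time: 16.8
ee_pos: [0.4935, 0.1367, 0.2463]
ee_rot: [3.141, -0.003, -0.0]
force: [-0.2, 0.1, -1.5]
finger_gap: 0.0447
finger_force: 31.4
```

```bash
python3 - <<'E'
from h import *
P=manip.camera_params("wrist");im=manip.snapshot("wrist");cv2.imwrite("pics/w3.png",im[:,:,::-1])
np.savez("w3.npz",im=im,**P)
s=manip.observe();print(s['finger_gap'],s['finger_force']);go(.5,.2,.3,0)
E
```

```text
0.04490800994375108 31.35597825050354
pos [0.4935 0.1369 0.2463] yaw -0.08 -> shares [ 0.064 -0.631 -0.537] turn -0.002 t 16.85
```

View pics/w3.png

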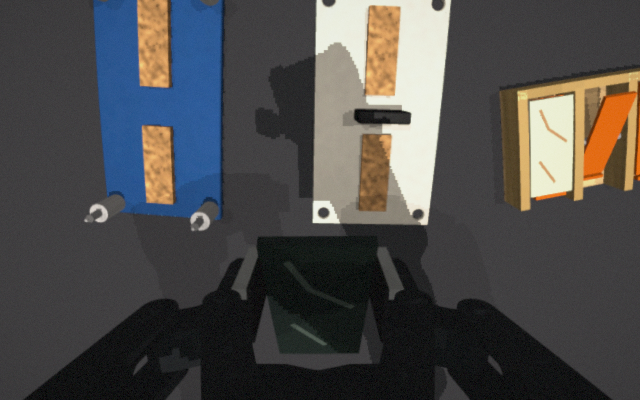

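```bash
cat >> h.py <<'E'
def cork(im):
    h=cv2.cvtColor(im,cv2.COLOR_RGB2HSV)
    m=(h[...,0]>5)&(h[...,0]<22)&(h[...,1]>70)&(h[...,2]>60)
    return cv2.morphologyEx(m.astype(np.uint8),cv2.MORPH_CLOSE,np.ones((5,5)))
E
python3 - <<'E'
from h import *
d=np.load("w3.npz");P=d;im=d["im"]
m=cork(im);m[:, :110]=0;m[:,440:]=0
for r in rect(m,P,.018,4):print("wrist z18",r)
for r in rect(m,P,.014,4):print("wrist z14",r)
for cam in ["top","scene"]:
    im=manip.snapshot(cam);P=manip.camera_params(cam);m=cork(im)
    if cam=="top": m[:,300:]=0;m[:,:150]=0;m[:185]=0;m[280:]=0
    else: m[:,:340]=0;m[:,520:]=0;m[240:]=0;m[:150]=0
    for z in(.014,.018):
        for r in rect(m,P,z,4):print(cam,z,r)
E
```

```text
wrist z18 (array([382.,  50.]), array([606.7,  74.6]), array([30.7, 83.5]), 88.7)
wrist z18 (array([154.,  42.]), array([616.4, 298.6]), array([32.7, 81.7]), 85.7)
wrist z18 (array([158., 164.]), array([493.8, 308.4]), array([32.7, 85.1]), 85.2)
wrist z18 (array([374., 172.]), array([483.8,  77.2]), array([31.2, 84.5]), 88.8)
wrist z14 (array([382.,  50.]), array([607.1,  73.9]), array([31. , 84.4]), 88.7)
wrist z14 (array([154.,  42.]), array([616.9, 300.4]), array([33.1, 82.6]), 85.7)
wrist z14 (array([158., 164.]), array([493. , 310.3]), array([33.1, 86. ]), 85.2)
wrist z14 (array([374., 172.]), array([482.9,  76.6]), array([31.6, 85.5]), 88.8)
top 0.014 (array([268., 254.]), array([483.9,  74.8]), array([28.6, 82.2]), 89.2)
top 0.014 (array([269., 207.]), array([606.2,  72.8]), array([28.9, 79.2]), 88.4)
top 0.014 (array([185., 200.]), array([627.6, 297.4]), array([30.2, 61.7]), 85.5)
top 0.018 (array([268., 254.]), array([483.8,  74.3]), array([28.5, 81.9]), 89.2)
top 0.018 (array([269., 207.]), array([605.7,  72.2]), array([28.7, 78.9]), 88.4)
top 0.018 (array([185., 200.]), array([627., 296.]), array([30.1, 61.5]), 85.5)
scene 0.014 (array([469., 223.]), array([614.2, 299.2]), array([29.5, 87.1]), 85.4)
scene 0.014 (array([377., 211.]), array([606.2,  73.1]), array([28.6, 86.4]), 88.2)
scene 0.014 (array([468., 184.]), array([490.5, 309. ]), array([29.2, 87.7]), 85.0)
scene 0.014 (array([380., 171.]), array([477.5,  75.9]), array([29. , 74.7]), 88.5)
scene 0.018 (array([469., 223.]), array([616.8, 297.8]), array([29.4, 86.6]), 85.4)
scene 0.018 (array([377., 211.]), array([608.9,  72.8]), array([28.5, 85.9]), 88.2)
scene 0.018 (array([468., 184.]), array([493.7, 307.5]), array([29. , 87.3]), 85.0)
scene 0.018 (array([380., 171.]), array([480.8,  75.5]), array([28.9, 74.4]), 88.5)
```

{"name": "apply_moves", "arguments": {
  "rows": [
    [0, -0.2, 0, 0, 0.3],
    [0.1, -0.4, 0, 0, 0.3],
    [0.14, -0.6, 0, 0, 0.3],
    [0.14, -0.85, 0, 0, 0.3],
    [0.14, -0.85, 0, 0, 0.3],
    [0.14, -0.85, 0, 0, 0.3],
    [0.14, -0.85, 0, 0, 0.3],
    [0.14, -0.85, 0, 0, 0.3],
    [0.14, -0.85, 0, 0, 0.3],
    [0.14, -0.85, 0, 0, 0.3]
  ]
}}

```text
time: 17.95
ee_pos: [0.5074, 0.2221, 0.2464]
ee_rot: [3.141, -0.002, 0.0]
force: [0.1, 0.8, -1.1]
finger_gap: 0.0453
finger_force: 31.4
```

{"name": "apply_moves", "arguments": {
  "rows": [
    [0, -0.2, 0, 0.03, 0.3],
    [0.1, -0.4, 0.1, 0.06, 0.3],
    [0.14, -0.6, 0.2, 0.1, 0.3],
    [0.14, -0.84, 0.4, 0.1, 0.3],
    [0.14, -0.84, 0.6, 0.1, 0.3],
    [0.14, -0.84, 0.8, 0.1, 0.3],
    [0.14, -0.84, 0.9, 0.1, 0.3],
    [0.14, -0.84, 0.9, 0.1, 0.3],
    [0.14, -0.84, 0.9, 0.1, 0.3],
    [0.14, -0.84, 0.9, 0.1, 0.3]
  ]
}}

```text
time: 18.95
ee_pos: [0.5222, 0.307, 0.1574]
ee_rot: [-3.138, 0.124, -0.003]
force: [-0.2, -0.2, -0.2]
finger_gap: 0.0448
finger_force: 31.3
```

```bash
python3 - <<'E'
from h import *
P=manip.camera_params("wrist");im=manip.snapshot("wrist");cv2.imwrite("pics/w4.png",im[:,:,::-1])
np.savez("w4.npz",im=im,**P)
m=cork(im)
for r in rect(m,P,.018,3):print("wrist z18",r)
s=manip.observe();print(s['finger_gap'],s['finger_force']);go(.5214,.3058,.062,-4.7)
E
```

```text
wrist z18 (array([320.,  61.]), array([617.4, 299.1]), array([30.1, 83.4]), 85.6)
wrist z18 (array([601.,  60.]), array([607. ,  78.7]), array([35.5, 83.3]), 88.8)
wrist z18 (array([582., 206.]), array([484.9,  81.2]), array([35.4, 85.2]), 88.9)
0.04503542727864368 31.33811116218567
pos [0.5222 0.307  0.1575] yaw -4.53 -> shares [-0.007  0.013  0.955] turn 0.004 t 19.0
```

View pics/w4.png

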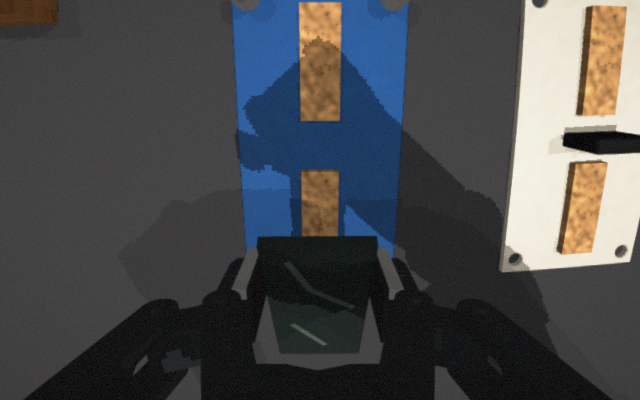

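{"name": "apply_moves", "arguments": {
  "rows": [
    [0, 0, 0.2, 0, 0.3],
    [0, 0, 0.4, 0, 0.3],
    [0, 0, 0.6, 0, 0.3],
    [0, 0, 0.8, 0, 0.3],
    [0, 0, 0.9, 0, 0.3],
    [0, 0, 0.95, 0, 0.3],
    [0, 0, 0.95, 0, 0.3],
    [0, 0, 0.95, 0, 0.3],
    [0, 0, 0.95, 0, 0.3],
    [0, 0, 0.95, 0, 0.3]
  ],
  "force": 20
}}

```text
time: 20.0
ee_pos: [0.5218, 0.3071, 0.0621]
ee_rot: [-3.138, 0.123, -0.002]
force: [0.5, -0.3, -0.6]
finger_gap: 0.0449
finger_force: 31.3
```

{"name": "apply_moves", "arguments": {
  "rows": [
    [0, 0, 0.02, 0, 0.3],
    [0, 0, 0.04, 0, 0.3],
    [0, 0, 0.06, 0, 0.3],
    [0, 0, 0.08, 0, 0.3],
    [0, 0, 0.1, 0, 0.3],
    [0, 0, 0.12, 0, 0.3],
    [0, 0, 0.14, 0, 0.3],
    [0, 0, 0.16, 0, 0.3],
    [0, 0, 0.18, 0, 0.3],
    [0, 0, 0.2, 0, 0.3]
  ]
}}

```text
time: 21.0
ee_pos: [0.5206, 0.3071, 0.041]
ee_rot: [-3.139, 0.123, 0.002]
force: [0.6, 0.3, 3.2]
finger_gap: 0.0448
finger_force: 31.4
```

{"name": "apply_moves", "arguments": {
  "rows": [
    [0, 0, 0.02, 0, 0.3],
    [0, 0, 0.04, 0, 0.3],
    [0, 0, 0.06, 0, 0.3],
    [0, 0, 0.08, 0, 0.3],
    [0, 0, 0.1, 0, 0.3],
    [0, 0, 0.12, 0, 0.3],
    [0, 0, 0.14, 0, 0.3],
    [0, 0, 0.16, 0, 0.3],
    [0, 0, 0.18, 0, 0.3],
    [0, 0, 0.19, 0, 0.3]
  ]
}}

```text
time: 22.0
ee_pos: [0.5215, 0.3067, 0.0221]
ee_rot: [3.139, -0.123, 0.0]
force: [2.8, -0.5, 3.9]
finger_gap: 0.0453
finger_force: 31.2
```

{"name": "apply_moves", "arguments": {
  "rows": [
    [0, 0, 0.01, 0, 0.3],
    [0, 0, 0.02, 0, 0.3],
    [0, 0, 0.03, 0, 0.3],
    [0, 0, 0.03, 0, 0.4],
    [0, 0, 0.03, 0, 0.55],
    [0, 0, 0.03, 0, 0.7],
    [0, 0, 0.03, 0, 0.7],
    [0, 0, 0.0, 0, 0.7],
    [0, 0, -0.2, 0, 0.7],
    [0, 0, -0.4, 0, 0.7]
  ]
}}

```text
time: 23.0
ee_pos: [0.5205, 0.3064, 0.0622]
ee_rot: [3.138, -0.123, -0.003]
force: [0.0, 0.9, 0.1]
finger_gap: 0.0599
finger_force: 0.0
```

{"name": "apply_moves", "arguments": {
  "rows": [
    [-0.2, 0, -0.3, 0, 0.7],
    [-0.4, 0, -0.6, 0, 0.7],
    [-0.6, 0, -0.8, 0, 0.7],
    [-0.8, 0, -0.8, 0, 0.7],
    [-0.8, 0, -0.8, 0, 0.7],
    [-0.8, 0, -0.8, 0, 0.7],
    [-0.8, 0, -0.8, 0, 0.7],
    [-0.8, 0, -0.8, 0, 0.7],
    [-0.8, 0, -0.8, 0, 0.7],
    [-0.8, 0, -0.8, 0, 0.7]
  ]
}}

```text
time: 24.0
ee_pos: [0.442, 0.3128, 0.1419]
ee_rot: [3.139, -0.124, -0.0]
force: [-0.7, 0.8, -0.6]
finger_gap: 0.0599
finger_force: 0.0
```

```bash
python3 - <<'E'
from h import *
P=manip.camera_params("wrist");im=manip.snapshot("wrist");cv2.imwrite("pics/w5.png",im[:,:,::-1])
np.savez("w5.npz",im=im,**P)
m=cork(im)
for r in rect(m,P,.018,3):print("wrist z18",r)
s=manip.observe();print(s['finger_gap'],s['finger_force']);go(.4938,.3085,.1,-4.7)
E
```

```text
wrist z18 (array([613., 116.]), array([483.5,  80.8]), array([37.6, 83.5]), 88.9)
wrist z18 (array([622.,   4.]), array([566.2,  82.8]), array([ 5.6, 29.1]), 0.9)
wrist z18 (array([319.,   1.]), array([576. , 302.2]), array([29.7,  1.9]), 85.4)
0.059638168660967265 0.0
pos [0.4419 0.3128 0.142 ] yaw -4.53 -> shares [0.521 0.002 0.42 ] turn 0.004 t 24.05
```

View pics/w5.png

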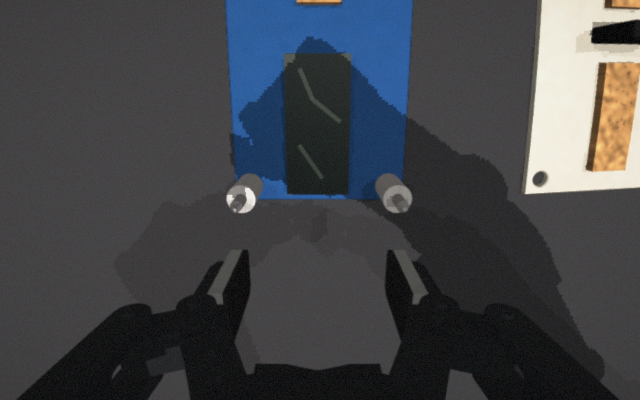

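```bash
python3 - <<'E'
from h import *
P=np.load("w5.npz")
X=toz([(284,54),(350,54),(349,193),(288,193)],P,.023)[:,:2]*1000
print(X.round(1),X.mean(0))
s=toz([(242,198),(398,198)],P,.046)[:,:2]*1000;print("shoulders",s.round(1),s.mean(0),np.linalg.norm(s[0]-s[1]))
e=np.array([np.cos(np.radians(-4.7)),np.sin(np.radians(-4.7))])
print("centre est from shoulders",s.mean(0)+110*e, "near pad",s.mean(0)+48*e)
E
```

```text
[[543.6 328.8]
 [540.  283.8]
 [441.1 290.1]
 [444.8 336.2]] [492.37825327 309.72647547]
shoulders [[450.4 365.9]
 [441.7 257.9]] [446.01771215 311.91396634] 108.36765940211326
centre est from shoulders [555.6478247  302.90073039] near pad [493.85630672 307.98091793]
```

{"name": "apply_moves", "arguments": {
  "rows": [
    [0, 0.3, -0.3, 0, 0.7],
    [0, 0.6, -0.6, 0, 0.7],
    [0, 1, -1, 0, 0.7],
    [0, 1, -1, 0, 0.7],
    [0, 1, -1, 0, 0.7],
    [0, 1, -1, 0, 0.7],
    [0, 1, -1, 0, 0.7],
    [0, 1, -1, 0, 0.7],
    [0, 1, -1, 0, 0.7],
    [0, 1, -1, 0, 0.7]
  ],
  "force": 60
}}

```text
time: 25.05
ee_pos: [0.4335, 0.2137, 0.2418]
ee_rot: [3.139, -0.122, -0.001]
force: [0.7, 0.4, 0.1]
finger_gap: 0.0597
finger_force: 0.0
```

{"name": "apply_moves", "arguments": {
  "rows": [
    [0, 0.3, 0, 0, 0.7],
    [0.2, 0.6, 0, 0, 0.7],
    [0.3, 1, -0.3, 0, 0.7],
    [0.3, 1, -0.3, 0, 0.7],
    [0.3, 1, -0.3, 0, 0.7],
    [0.3, 1, -0.3, 0, 0.7],
    [0.3, 1, -0.3, 0, 0.7],
    [0.3, 1, -0.3, 0, 0.7],
    [0.3, 1, -0.3, 0, 0.7],
    [0.3, 1, -0.3, 0, 0.7]
  ]
}}

```text
time: 26.05
ee_pos: [0.4556, 0.1117, 0.272]
ee_rot: [3.139, -0.122, -0.001]
force: [0.2, 0.8, 0.2]
finger_gap: 0.06
finger_force: 0.0
```

```bash
python3 - <<'E'
from h import *
P=manip.camera_params("wrist");im=manip.snapshot("wrist");cv2.imwrite("pics/w6.png",im[:,:,::-1])
np.savez("w6.npz",im=im,**P)
m=cork(im);m[:,560:]=0
for r in rect(m,P,.014,4):print("z14",r)
s=manip.observe();print(s['joint_positions'].round(3));go(.545,.0744,.1,-1)
E
```

```text
z14 (array([516.,  86.]), array([ 515.7, -116.3]), array([134.7, 109.1]), 10.6)
z14 (array([348., 132.]), array([482.8,  76.5]), array([30.8, 84.6]), 88.7)
z14 (array([130.,  32.]), array([609.2, 301.1]), array([33.6, 66.9]), 85.5)
z14 (array([344.,  27.]), array([592.1,  74.1]), array([30.5, 55.4]), 88.6)
[-3.350e-01  2.260e-01 -2.000e-03  2.134e+00  1.000e-03  7.830e-01
 -1.986e+00]
pos [0.4557 0.1115 0.2721] yaw -4.46 -> shares [0.92  0.301 1.721] turn -0.077 t 26.1
```

View pics/w6.png

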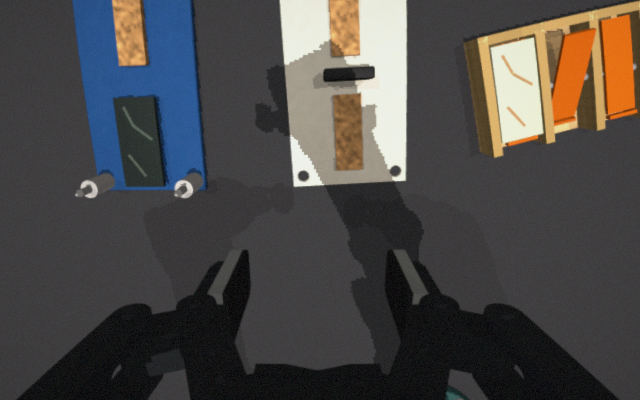

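{"name": "apply_moves", "arguments": {
  "rows": [
    [0.3, 0.1, 0, -0.15, 0.5],
    [0.6, 0.2, 0, -0.3, 0.5],
    [0.92, 0.3, 0, -0.5, 0.5],
    [0.92, 0.3, 0, -0.7, 0.5],
    [0.92, 0.3, 0, -0.7, 0.5],
    [0.92, 0.3, 0, -0.7, 0.5],
    [0.92, 0.3, 0, -0.7, 0.5],
    [0.92, 0.3, 0, -0.7, 0.5],
    [0.92, 0.3, 0, -0.7, 0.5],
    [0.92, 0.3, 0, -0.7, 0.5]
  ]
}}

```text
time: 27.1
ee_pos: [0.545, 0.0744, 0.2724]
ee_rot: [3.055, 0.733, 0.0]
force: [-0.8, -0.2, -0.6]
finger_gap: 0.0427
finger_force: 0.0
```

{"name": "apply_moves", "arguments": {
  "rows": [
    [0, 0, 0.1, -0.15, 0.5],
    [0, 0, 0.3, -0.3, 0.5],
    [0, 0, 0.5, -0.5, 0.5],
    [0, 0, 0.85, -0.7, 0.5],
    [0, 0, 0.85, -0.7, 0.5],
    [0, 0, 0.85, -0.7, 0.5],
    [0, 0, 0.85, -0.7, 0.5],
    [0, 0, 0.85, -0.7, 0.5],
    [0, 0, 0.85, -0.7, 0.5],
    [0, 0, 0.85, -0.7, 0.5]
  ]
}}

```text
time: 28.1
ee_pos: [0.5456, 0.0743, 0.1881]
ee_rot: [2.741, 1.534, 0.002]
force: [0.3, 0.1, -0.9]
finger_gap: 0.0427
finger_force: 0.0
```

{"name": "apply_moves", "arguments": {
  "rows": [
    [0, 0, 0.1, -0.15, 0.5],
    [0, 0, 0.3, -0.3, 0.5],
    [0, 0, 0.5, -0.5, 0.5],
    [0, 0, 0.85, -0.675, 0.5],
    [0, 0, 0.85, -0.675, 0.5],
    [0, 0, 0.85, -0.675, 0.5],
    [0, 0, 0.85, -0.675, 0.5],
    [0, 0, 0.85, -0.675, 0.5],
    [0, 0, 0.85, -0.675, 0.5],
    [0, 0, 0.85, -0.675, 0.5]
  ]
}}

```text
time: 29.1
ee_pos: [0.5456, 0.0743, 0.1031]
ee_rot: [2.243, 2.198, 0.002]
force: [0.3, 0.1, 0.5]
finger_gap: 0.0427
finger_force: 0.0
```

```bash
python3 - <<'E'
from h import *
P=manip.camera_params("top");im=manip.snapshot("top");m=cork(im);m[:,300:]=0;m[:,:150]=0;m[:185]=0;m[280:]=0
for r in rect(m,P,.014,4):print("top",r)
s=manip.observe();print(s['joint_positions'].round(3),s['finger_gap']);go(.545,.0746,.0415,88.9)
E
```

```text
top (array([184., 205.]), array([617.8, 298.2]), array([30.3, 81.5]), 85.5)
top (array([270., 205.]), array([606.2,  73.4]), array([29.1, 79.6]), 89.3)
top (array([272., 244.]), array([508.6,  67.8]), array([13. , 28.4]), 83.5)
[-0.007  0.588 -0.289  2.09   0.332  0.506 -0.562] 0.04247402029798811
pos [0.5455 0.0743 0.1029] yaw 88.86 -> shares [ 0.003 -0.005  0.614] turn -0.001 t 29.15
```

{"name": "apply_moves", "arguments": {
  "rows": [
    [0, 0, 0.2, 0, 0.5],
    [0, 0, 0.4, 0, 0.5],
    [0, 0, 0.6, 0, 0.5],
    [0, 0, 0.7, 0, 0.5],
    [0, 0, 0.78, 0, 0.5],
    [0, 0, 0.78, 0, 0.3],
    [0, 0, 0.78, 0, 0],
    [0, 0, 0.78, 0, 0],
    [0, 0, 0.78, 0, 0],
    [0, 0, 0.78, 0, 0]
  ],
  "force": 80
}}

```text
time: 30.15
ee_pos: [0.5454, 0.0743, 0.0249]
ee_rot: [2.243, 2.199, 0.001]
force: [-1.2, 0.6, 3.4]
finger_gap: 0.0108
finger_force: 79.0
```

{"name": "apply_moves", "arguments": {
  "rows": [
    [0, 0, 0, 0, 0],
    [0, 0, -0.05, 0, 0],
    [0, 0, -0.1, 0, 0],
    [0, 0, -0.15, 0, 0],
    [0, 0, -0.25, 0, 0],
    [0, 0, -0.35, 0, 0],
    [0, 0, -0.5, 0, 0],
    [0, 0, -0.7, 0, 0],
    [0, 0, -0.9, 0, 0],
    [0, 0, -0.9, 0, 0]
  ]
}}

```text
time: 31.15
ee_pos: [0.5472, 0.0746, 0.1172]
ee_rot: [2.241, 2.197, 0.008]
force: [0.6, 0.9, -4.7]
finger_gap: 0.0104
finger_force: 78.2
```

```bash
python3 - <<'E'
from h import *
s=manip.observe();print(s['finger_gap'],s['finger_force'],s['moment']);go(.5556,.303,.115,85.3)
E
```

```text
0.010350457149145974 78.21306824684143 [ 0.06313933 -0.09661983  0.02181547]
pos [0.5472 0.0746 0.1172] yaw 88.86 -> shares [2.286 0.039 0.022] turn 0.079 t 31.15
```

{"name": "apply_moves", "arguments": {
  "rows": [
    [0.1, 0, -0.1, 0, 0],
    [0.2, 0, -0.1, 0, 0],
    [0.35, 0, -0.1, 0, 0],
    [0.5, 0, -0.1, 0, 0],
    [0.6, 0, -0.1, 0, 0],
    [0.7, 0, -0.1, 0, 0],
    [0.76, 0.01, -0.1, 0, 0],
    [0.76, 0.01, -0.1, 0, 0],
    [0.76, 0.01, -0.1, 0, 0],
    [0.76, 0.01, -0.1, 0, 0]
  ]
}}

```text
time: 32.15
ee_pos: [0.5476, 0.149, 0.1241]
ee_rot: [2.244, 2.198, -0.002]
force: [-0.8, -1.0, -4.6]
finger_gap: 0.0106
finger_force: 78.3
```

{"name": "apply_moves", "arguments": {
  "rows": [
    [0.1, 0, 0, 0, 0],
    [0.2, 0, 0, 0, 0],
    [0.35, 0, 0, 0, 0],
    [0.5, 0, 0, 0, 0],
    [0.6, 0, 0, 0, 0],
    [0.7, 0, 0, 0, 0],
    [0.76, 0.01, 0, 0, 0],
    [0.76, 0.01, 0, 0, 0],
    [0.76, 0.01, 0, 0, 0],
    [0.76, 0.01, 0, 0, 0]
  ]
}}

```text
time: 33.15
ee_pos: [0.5501, 0.2248, 0.1241]
ee_rot: [2.244, 2.198, -0.002]
force: [1.5, 0.1, -5.3]
finger_gap: 0.0106
finger_force: 78.2
```

{"name": "apply_moves", "arguments": {
  "rows": [
    [0.1, 0, 0, 0.01, 0],
    [0.2, 0, 0, 0.02, 0],
    [0.35, 0, 0, 0.04, 0],
    [0.5, 0, 0, 0.06, 0],
    [0.6, 0, 0, 0.08, 0],
    [0.7, 0, 0, 0.08, 0],
    [0.76, 0.02, 0, 0.08, 0],
    [0.76, 0.02, 0, 0.08, 0],
    [0.76, 0.02, 0, 0.08, 0],
    [0.76, 0.02, 0, 0.08, 0]
  ]
}}

```text
time: 34.15
ee_pos: [0.5537, 0.3007, 0.1241]
ee_rot: [2.312, 2.126, -0.002]
force: [-0.0, 0.1, -6.2]
finger_gap: 0.0107
finger_force: 78.2
```

```bash
python3 - <<'E'
from h import *
s=manip.observe();print(s['finger_gap'],s['finger_force']);go(.5556,.303,.115,85.3)
for c in("wrist","top","scene"):
    P=manip.camera_params(c);im=manip.snapshot(c);np.savez(f"h_{c}.npz",im=im,**P)
    if c=="top":b=im[150:300,130:330]
    if c=="scene":b=im[120:280,400:560]
    if c=="wrist": a=im
b2=np.load("h_top.npz")["im"][150:300,110:310];b3=np.load("h_scene.npz")["im"][120:270,380:580]
o=np.vstack([cv2.resize(a,(640,400))[:, :,::-1],np.zeros((1,640,3),np.uint8)])
r=np.hstack([cv2.resize(b2,(390,292)),cv2.resize(b3,(390,292))])[:,:,::-1]
cv2.imwrite("pics/h1.png",np.vstack([np.hstack([cv2.resize(a,(480,300))[:,:,::-1],np.zeros((300,300,3),np.uint8)]),r]))
E
```

```text
0.010697275702309529 78.21435570716858
pos [0.5537 0.3007 0.1241] yaw 85.21 -> shares [0.024 0.017 0.091] turn -0.002 t 34.15
```

View pics/h1.png

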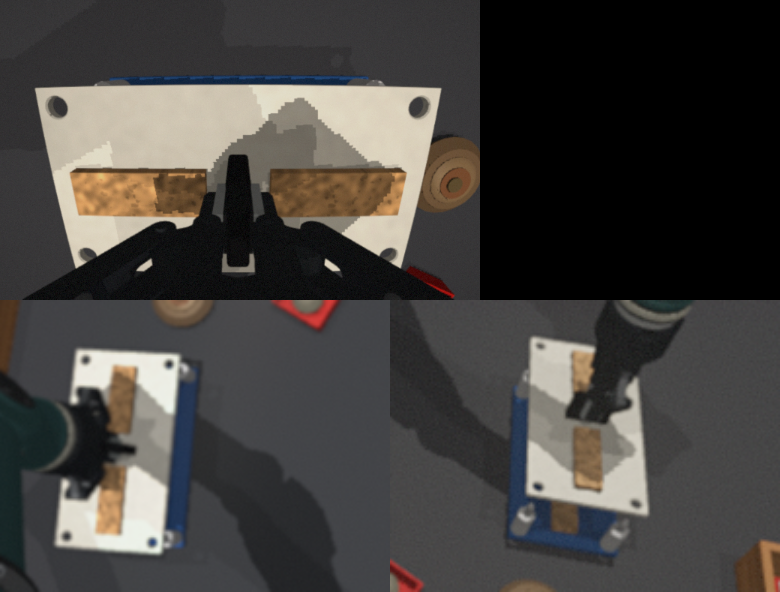

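```bash
cat >> h.py <<'E'
from scipy.optimize import least_squares
Q=np.array([[110,54],[110,-54],[-110,54],[-110,-54]])/1000.
def rigid(X):
    """fit centre,yaw of corner rect to 4 world pts ordered as Q (nan skipped)"""
    ok=~np.isnan(X[:,0])
    f=lambda p:((Q[ok]@np.array([[np.cos(p[2]),np.sin(p[2])],[-np.sin(p[2]),np.cos(p[2])]])+p[:2])-X[ok,:2]).ravel()
    r=least_squares(f,[.55,.3,0]);return r.x[:2].round(4),np.degrees(r.x[2]).round(2),(r.fun*1000).round(1)
def blob(im,px,z,P,win=9,dark=True):
    g=cv2.cvtColor(im,cv2.COLOR_RGB2GRAY).astype(float);x,y=map(int,np.round(px))
    w=g[y-win:y+win+1,x-win:x+win+1];t=(w.max()+w.min())/2
    m=(w<t) if dark else (w>t)
    n,l,st,c=cv2.connectedComponentsWithStats(m.astype(np.uint8))
    k=1+np.argmax([st[i,4]-0.5*np.hypot(*(c[i]-win))*10 for i in range(1,n)])
    p=c[k]+[x-win,y-win];return p,toz([p],P,z)[0],st[k,4]
E
python3 - <<'E'
from h import *
zb=.0992;zt=zb+.006
D=np.load("h_wrist.npz")
X=[]
for p in [(559,143),(76,143),(516,339),(116,340)]:
    a=blob(D['im'],p,zt,D,14);print(a[0].round(1),a[2]);X.append(a[1])
# tool yaw~85: image up= +y, image right = +x ; order Q:(+,+),(+,-),(-,+),(-,-)
X=np.array(X);print("wrist",rigid(X[[0,2,1,3]]))
for c,px in [("top",{0:(84,358),1:(169,364),2:(67,536),3:(152,542)}),("scene",{0:(537,487),1:(630,500),2:(540,346)})]:
    D=np.load(f"h_{c}.npz");X=np.full((4,3),np.nan);o=(110,150) if c=="top" else (380,120);ox=0 if c=="top" else 390
    for k,v in px.items():
        p=((v[0]-ox)/1.95+o[0],(v[1]-300)/1.947+o[1]);a=blob(D['im'],p,zt,D,5);print(c,k,np.round(p),a[0].round(1),a[2]);X[k]=a[1]
    print(c,rigid(X))
for c,px in [("top",[(202,186),(162,184)][::-1]+[(154,269),(196,272)]),("scene",[(450,230),(497,239),(450,161),(493,167)])]:
    im=cv2.imread(f"pics/{c}0.png")[:,:,::-1].copy();P=manip.camera_params(c);X=[]
    for p in px:
        a=blob(im,p,.046,P,6,False);print(c,p,a[0].round(1),a[2]);X.append(a[1])
    print("stand",c,rigid(np.array(X)))
E
```

```text
[557.9 142.6] 585
[ 76.4 142.5] 582
[514.5 342.8] 452
[118.8 343. ] 445
wrist (array([0.5543, 0.3   ]), np.float64(-4.83), array([-0.6, -1.3,  0.6,  1.1,  0. , -1.4,  0. ,  1.6]))
top 0 [153. 180.] [153.4 180.4] 15
top 1 [197. 183.] [196.4 182.6] 13
top 2 [144. 271.] [143.5 271. ] 16
top 3 [188. 274.] [187.5 274. ] 16
top (array([0.5544, 0.2999]), np.float64(-4.83), array([ 0.2, -0.1,  0.1,  0.2,  0.1, -0.2, -0.4,  0. ]))
scene 0 [455. 216.] [455.5 215.5] 14
scene 1 [503. 223.] [505.8 224.3] 15
scene 2 [457. 144.] [456.7 143.1] 9
scene (array([0.5639, 0.2465]), np.float64(27.95), array([-22.4, 108.3,  19.3, -94.8,   3.1, -13.6]))
top (162, 184) [162.  184.4] 44
top (202, 186) [202.3 186.3] 50
top (154, 269) [153.6 269.7] 49
top (196, 272) [194.8 272.3] 54
stand top (array([0.5555, 0.302 ]), np.float64(-4.41), array([ 0.5,  0.4,  0.4, -0.4, -0.4,  0.3, -0.5, -0.3]))
scene (450, 230) [449.4 230. ] 45
scene (497, 239) [496.7 238.3] 49
scene (450, 161) [451.  159.4] 31
scene (493, 167) [492.4 166. ] 33
stand scene (array([0.5549, 0.3024]), np.float64(-4.65), array([   8.8,  107.3,   -8.3, -107.4,    8.4,  107.3,   -8.9, -107.2]))
```

{"name": "apply_moves", "arguments": {
  "rows": [
    [0.026, 0.012, 0.05, -0.004, 0],
    [0.026, 0.012, 0.1, -0.004, 0],
    [0.026, 0.012, 0.15, -0.004, 0],
    [0.026, 0.012, 0.2, -0.004, 0],
    [0.026, 0.012, 0.24, -0.004, 0],
    [0.026, 0.012, 0.27, -0.004, 0],
    [0.026, 0.012, 0.3, -0.004, 0],
    [0.026, 0.012, 0.33, -0.004, 0],
    [0.026, 0.012, 0.35, -0.004, 0],
    [0.026, 0.012, 0.36, -0.004, 0]
  ]
}}

```text
time: 35.3
ee_pos: [0.555, 0.3045, 0.0881]
ee_rot: [-2.308, -2.132, 0.0]
force: [0.3, 0.2, -5.0]
finger_gap: 0.0108
finger_force: 78.3
```

```bash
python3 - <<'E'
from h import *
s=manip.observe();print(s['force'],s['moment'],s['finger_gap']);go(.5549,.3032,.0709,85.3)
D=manip.camera_params("wrist");im=manip.snapshot("wrist");z=s['ee_pos'][2]-.0249+.006
cv2.imwrite("pics/h2.png",im[:,:,::-1])
X=np.array([blob(im,p,z,D,14)[1] for p in [(559,143),(516,341),(76,143),(117,341)]]);print(rigid(X))
E
```

```text
[ 0.27627442  0.24241828 -4.95562246] [0.01386641 0.01861139 0.02669761] 0.010753224844380679
pos [0.555  0.3045 0.0881] yaw 85.46 -> shares [-0.013  0.     0.172] turn 0.003 t 35.3
(array([0.5556, 0.3034]), np.float64(-4.62), array([-0.7, -1.7,  0.5,  1.7,  0.3, -1.9, -0.1,  1.9]))
```

View pics/h2.png

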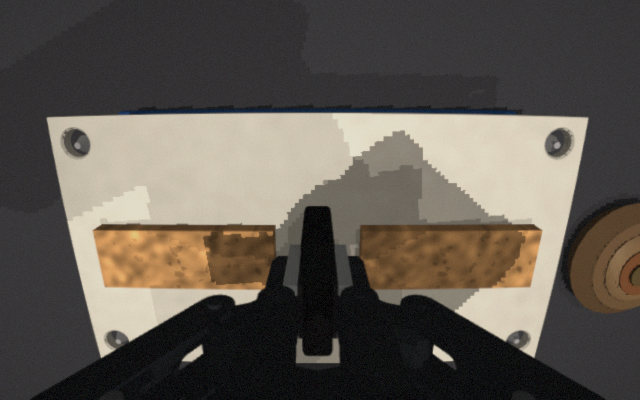

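{"name": "apply_moves", "arguments": {
  "rows": [
    [0, 0, 0.02, 0, 0],
    [0, 0, 0.04, 0, 0],
    [0, 0, 0.06, 0, 0],
    [0, 0, 0.08, 0, 0],
    [0, 0, 0.1, 0, 0],
    [0, 0, 0.12, 0, 0],
    [0, 0, 0.14, 0, 0],
    [0, 0, 0.155, 0, 0],
    [0, 0, 0.165, 0, 0],
    [0, 0, 0.175, 0, 0]
  ]
}}

```text
time: 36.35
ee_pos: [0.5551, 0.3045, 0.0709]
ee_rot: [2.308, 2.131, -0.0]
force: [-1.5, -0.2, 4.2]
finger_gap: 0.0109
finger_force: 79.6
```

{"name": "apply_moves", "arguments": {
  "rows": [
    [0, 0, 0, 0, 0.2],
    [0, 0, 0, 0, 0.5],
    [0, 0, 0, 0, 0.6],
    [0, 0, 0, 0, 0.6],
    [0, 0, -0.2, 0, 0.6],
    [0, 0, -0.5, 0, 0.6],
    [0, 0, -0.8, 0, 0.6],
    [0, 0, -1, 0, 0.6],
    [0, 0, -1, 0, 0.6],
    [0, 0, -1, 0, 0.6]
  ]
}}

```text
time: 37.35
ee_pos: [0.5551, 0.3044, 0.171]
ee_rot: [2.308, 2.131, 0.001]
force: [0.3, 0.3, 0.0]
finger_gap: 0.0512
finger_force: 0.0
```

{"name": "apply_moves", "arguments": {
  "rows": [
    [-0.3, 0, -0.3, 0, 0],
    [-0.6, 0, -0.6, 0, 0],
    [-1, 0, -1, 0, 0],
    [-1, 0, -1, 0, 0],
    [-1, 0, -1, 0, 0],
    [-1, 0, -1, 0, 0],
    [-1, 0, -1, 0, 0],
    [-1, 0, -1, 0, 0],
    [-1, 0, -1, 0, 0],
    [-1, 0, -1, 0, 0]
  ]
}}

```text
time: 38.35
ee_pos: [0.5469, 0.2054, 0.2703]
ee_rot: [-2.306, -2.132, 0.001]
force: [-0.5, -0.4, -0.2]
finger_gap: -0.0001
finger_force: 0.0
```

```bash
python3 - <<'E'
from h import *
for c in("wrist","top","scene"):
    D=manip.camera_params(c);im=manip.snapshot(c);np.savez(f"s_{c}.npz",im=im,**D)
    m=cork(im)
    if c=="top": m[:,230:]=0;m[:,:150]=0;m[:185]=0;m[280:]=0
    elif c=="scene": m[:,:400]=0;m[:,520:]=0;m[240:]=0;m[:140]=0
    for z in (.060,):
        for r in rect(m,D,z,2):print(c,z,r)
go(.51,-.1,.2,10.8)
E
```

```text
wrist 0.06 (array([516., 104.]), array([747.4, 254.5]), array([76.7, 76.6]), 45.4)
wrist 0.06 (array([252.,  64.]), array([494.1, 310.2]), array([30.5, 85.2]), 85.0)
top 0.06 (array([174., 257.]), array([485.1, 308.5]), array([30.5, 61.9]), 89.1)
top 0.06 (array([183., 192.]), array([643.7, 286.9]), array([28.6, 13. ]), 1.3)
scene 0.06 (array([475., 214.]), array([617.4, 298.6]), array([28.3, 86.1]), 84.9)
scene 0.06 (array([474., 172.]), array([487.1, 308.8]), array([30. , 71.3]), 84.8)
pos [0.5471 0.205  0.2707] yaw 85.47 -> shares [-3.069 -0.129  0.707] turn 1.659 t 38.5
```

{"name": "apply_moves", "arguments": {
  "rows": [
    [-0.3, -0.05, 0, 0.18, 0],
    [-0.6, -0.1, 0, 0.36, 0],
    [-0.91, -0.13, 0, 0.55, 0],
    [-0.91, -0.13, 0, 0.55, 0],
    [-0.91, -0.13, 0, 0.55, 0],
    [-0.91, -0.13, 0, 0.55, 0],
    [-0.91, -0.13, 0, 0.55, 0],
    [-0.91, -0.13, 0, 0.55, 0],
    [-0.91, -0.13, 0, 0.55, 0],
    [-0.91, -0.13, 0, 0.55, 0]
  ]
}}

```text
time: 39.5
ee_pos: [0.527, 0.1155, 0.2707]
ee_rot: [-2.71, -1.588, 0.0]
force: [-0.4, -0.3, 1.0]
finger_gap: -0.0002
finger_force: 0.0
```

{"name": "apply_moves", "arguments": {
  "rows": [
    [-0.3, 0.1, 0.1, 0.18, 0],
    [-0.6, 0.2, 0.2, 0.36, 0],
    [-0.84, 0.24, 0.3, 0.55, 0],
    [-0.84, 0.24, 0.3, 0.55, 0],
    [-0.84, 0.24, 0.3, 0.55, 0],
    [-0.84, 0.24, 0.3, 0.55, 0],
    [-0.84, 0.24, 0.3, 0.55, 0],
    [-0.84, 0.24, 0.3, 0.55, 0],
    [-0.84, 0.24, 0.3, 0.55, 0],
    [-0.84, 0.24, 0.3, 0.55, 0]
  ]
}}

```text
time: 40.5
ee_pos: [0.5069, 0.0305, 0.2409]
ee_rot: [-2.988, -0.971, -0.0]
force: [0.2, -0.8, 0.1]
finger_gap: 0.0
finger_force: 0.0
```

{"name": "apply_moves", "arguments": {
  "rows": [
    [-0.2, 0.2, 0.2, 0.18, 0],
    [-0.4, 0.4, 0.4, 0.36, 0],
    [-0.63, 0.53, 0.6, 0.555, 0],
    [-0.63, 0.53, 0.6, 0.555, 0],
    [-0.63, 0.53, 0.6, 0.555, 0],
    [-0.63, 0.53, 0.6, 0.555, 0],
    [-0.63, 0.53, 0.6, 0.555, 0],
    [-0.63, 0.53, 0.6, 0.555, 0],
    [-0.63, 0.53, 0.6, 0.555, 0],
    [-0.63, 0.53, 0.6, 0.555, 0]
  ]
}}

```text
time: 41.5
ee_pos: [0.4871, -0.0494, 0.181]
ee_rot: [-3.127, -0.302, -0.001]
force: [0.1, 0.2, 0.6]
finger_gap: -0.0
finger_force: 0.0
```

```bash
python3 - <<'E'
from h import *
go(.4686,-.1108,.0425,10.8)
E
```

```text
pos [ 0.4871 -0.0494  0.181 ] yaw 11.02 -> shares [-0.299  0.567  1.385] turn 0.005 t 41.5
```

{"name": "apply_moves", "arguments": {
  "rows": [
    [-0.15, 0.3, 0.1, 0.005, 0],
    [-0.3, 0.57, 0.4, 0.005, 0],
    [-0.3, 0.57, 0.9, 0.005, 0],
    [-0.3, 0.57, 0.9, 0.005, 0],
    [-0.3, 0.57, 0.9, 0.005, 0],
    [-0.3, 0.57, 1, 0.005, 0],
    [-0.3, 0.57, 1, 0.005, 0],
    [-0.3, 0.57, 1, 0.005, 0],
    [-0.3, 0.57, 1, 0.005, 0],
    [-0.3, 0.57, 1, 0.005, 0]
  ]
}}

```text
time: 42.5
ee_pos: [0.4688, -0.1114, 0.0817]
ee_rot: [3.127, 0.295, 0.003]
force: [-0.5, -0.1, 0.4]
finger_gap: 0.0001
finger_force: 0.0
```

{"name": "apply_moves", "arguments": {
  "rows": [
    [0, 0, 0.2, 0, 0],
    [0, 0, 0.3, 0, 0],
    [0, 0, 0.34, 0, 0],
    [0, 0, 0.36, 0, 0],
    [0, 0, 0.38, 0, 0],
    [0, 0, 0.4, 0, 0],
    [0, 0, 0.42, 0, 0],
    [0, 0, 0.44, 0, 0],
    [0, 0, 0.46, 0, 0],
    [0, 0, 0.48, 0, 0]
  ]
}}

```text
time: 43.5
ee_pos: [0.4678, -0.1115, 0.0326]
ee_rot: [-3.128, -0.294, 0.001]
force: [-2.0, 0.7, 1.3]
finger_gap: 0.0
finger_force: 1.2
```

{"name": "apply_moves", "arguments": {
  "rows": [
    [0, 0, -0.02, 0, 0],
    [0, 0, 0.0, 0, 0],
    [0, 0, 0.02, 0, 0],
    [0, 0, 0.03, 0, 0],
    [0, 0, 0.045, 0, 0],
    [0, 0, 0.045, 0, 0],
    [0, 0, 0, 0, 0],
    [0, 0, -0.3, 0, 0.5],
    [0, 0, -0.7, 0, 0.75],
    [0, 0, -0.7, 0, 0.75]
  ],
  "force": 30
}}

```text
time: 44.5
ee_pos: [0.4705, -0.112, 0.1065]
ee_rot: [3.126, 0.294, 0.011]
force: [0.5, -0.2, 0.4]
finger_gap: 0.0431
finger_force: 0.0
```

```bash
python3 - <<'E'
from h import *
e=np.array([.982,.187]);w=np.array([.5167,-.1016])
go(*(w+.022*e),.0463,10.8)
E
```

```text
pos [ 0.4705 -0.112   0.1065] yaw 10.73 -> shares [ 0.693 -0.016  0.602] turn -0.002 t 44.5
```

{"name": "apply_moves", "arguments": {
  "rows": [
    [0.3, 0, 0, 0, 0.75],
    [0.5, -0.01, 0, 0, 0.75],
    [0.69, -0.01, 0, 0, 0.75],
    [0.69, -0.01, 0, 0, 0.75],
    [0.69, -0.01, 0, 0, 0.75],
    [0.69, -0.01, 0.1, 0, 0.75],
    [0.69, -0.01, 0.2, 0, 0.75],
    [0.69, -0.01, 0.3, 0, 0.75],
    [0.69, -0.01, 0.4, 0, 0.75],
    [0.69, -0.01, 0.4, 0, 0.75]
  ]
}}

```text
time: 45.5
ee_pos: [0.5345, -0.0974, 0.061]
ee_rot: [-3.127, -0.294, 0.006]
force: [-0.4, -0.5, -0.1]
finger_gap: 0.0638
finger_force: 0.0
```

{"name": "apply_moves", "arguments": {
  "rows": [
    [0, 0, 0.1, 0, 0.75],
    [0, 0, 0.15, 0, 0.75],
    [0, 0, 0.18, 0, 0.75],
    [0, 0, 0.2, 0, 0.75],
    [0, 0, 0.2, 0, 0.5],
    [0, 0, 0.2, 0, 0.4],
    [0, 0, 0.2, 0, 0.3],
    [0, 0, 0.2, 0, 0.3],
    [0, 0, 0.2, 0, 0.3],
    [0, 0, 0.2, 0, 0.3]
  ]
}}

```text
time: 46.5
ee_pos: [0.5361, -0.0976, 0.0429]
ee_rot: [3.128, 0.294, 0.001]
force: [0.5, 0.2, 1.0]
finger_gap: 0.0449
finger_force: 31.1
```

{"name": "apply_moves", "arguments": {
  "rows": [
    [0, 0, -0.05, 0, 0.3],
    [0, 0, -0.1, 0, 0.3],
    [0, 0, -0.2, 0, 0.3],
    [0, 0, -0.4, 0, 0.3],
    [0, 0, -0.6, 0, 0.3],
    [0, 0, -0.8, 0, 0.3],
    [0, 0, -1, 0, 0.3],
    [0, 0, -1, 0, 0.3],
    [0, 0, -1, 0, 0.3],
    [0, 0, -1, 0, 0.3]
  ]
}}

```text
time: 47.5
ee_pos: [0.5352, -0.0974, 0.1422]
ee_rot: [-3.127, -0.294, 0.002]
force: [-0.8, 0.3, -0.9]
finger_gap: 0.0453
finger_force: 31.1
```

```bash
python3 - <<'E'
from h import *
s=manip.observe();print(s['finger_gap'],s['finger_force']);go(.54,.2,.2,-4.6)
im=manip.snapshot("wrist");b=manip.snapshot("top")[180:280,300:440]
cv2.imwrite("pics/p1.png",np.vstack([im,cv2.resize(b,(280,200)).repeat(1,0).__class__(shape=(0,640,3),dtype=np.uint8)])[:,:,::-1])
E
```

```text
0.045277227923070276 31.068706512451172
pos [ 0.5352 -0.0974  0.1422] yaw 10.76 -> shares [ 0.603 -2.913 -0.578] turn 0.341 t 47.5
```

View pics/p1.png

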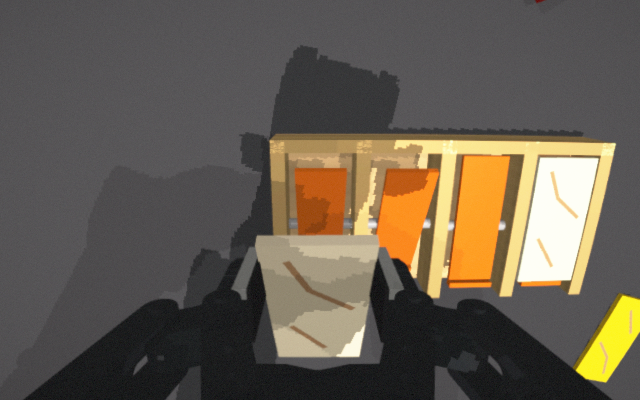

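{"name": "apply_moves", "arguments": {
  "rows": [
    [0.03, -0.2, -0.2, 0.06, 0.3],
    [0.06, -0.4, -0.4, 0.12, 0.3],
    [0.09, -0.6, -0.6, 0.18, 0.3],
    [0.14, -0.8, -0.6, 0.25, 0.3],
    [0.14, -0.96, -0.6, 0.34, 0.3],
    [0.14, -0.96, -0.6, 0.34, 0.3],
    [0.14, -0.96, -0.6, 0.34, 0.3],
    [0.14, -0.96, -0.6, 0.34, 0.3],
    [0.14, -0.96, -0.6, 0.34, 0.3],
    [0.14, -0.96, -0.6, 0.34, 0.3]
  ]
}}

```text
time: 48.6
ee_pos: [0.5318, -0.0017, 0.2026]
ee_rot: [3.139, -0.127, -0.0]
force: [0.5, 0.4, -0.3]
finger_gap: 0.0453
finger_force: 31.1
```

{"name": "apply_moves", "arguments": {
  "rows": [
    [-0.03, -0.2, 0, 0, 0.3],
    [-0.06, -0.4, 0, 0, 0.3],
    [-0.09, -0.6, 0, 0, 0.3],
    [-0.12, -0.8, 0, 0, 0.3],
    [-0.12, -1, 0, 0, 0.3],
    [-0.12, -1, 0, 0, 0.3],
    [-0.12, -1, 0, 0, 0.3],
    [-0.12, -1, 0, 0, 0.3],
    [-0.12, -1, 0, 0, 0.3],
    [-0.12, -1, 0, 0, 0.3]
  ]
}}

```text
time: 49.6
ee_pos: [0.5277, 0.0989, 0.2028]
ee_rot: [3.139, -0.127, -0.0]
force: [-0.7, 0.1, -0.5]
finger_gap: 0.0452
finger_force: 31.1
```

{"name": "apply_moves", "arguments": {
  "rows": [
    [-0.03, -0.2, 0, 0, 0.3],
    [-0.06, -0.4, 0, 0, 0.3],
    [-0.09, -0.6, 0, 0, 0.3],
    [-0.12, -0.8, 0, 0, 0.3],
    [-0.12, -1, 0, 0, 0.3],
    [-0.12, -1, 0, 0, 0.3],
    [-0.12, -1, 0, 0, 0.3],
    [-0.12, -1, 0, 0, 0.3],
    [-0.12, -1, 0, 0, 0.3],
    [-0.12, -1, 0, 0, 0.3]
  ]
}}

```text
time: 50.6
ee_pos: [0.5237, 0.1995, 0.2028]
ee_rot: [3.139, -0.127, -0.0]
force: [0.5, 0.4, 0.1]
finger_gap: 0.0452
finger_force: 31.1
```

{"name": "apply_moves", "arguments": {
  "rows": [
    [-0.03, -0.2, 0, 0, 0.3],
    [-0.06, -0.4, 0, 0, 0.3],
    [-0.09, -0.6, 0, 0, 0.3],
    [-0.12, -0.8, 0, 0, 0.3],
    [-0.12, -1, 0, 0, 0.3],
    [-0.12, -1, 0, 0, 0.3],
    [-0.12, -1, 0, 0, 0.3],
    [-0.12, -1, 0, 0, 0.3],
    [-0.12, -1, 0, 0, 0.3],
    [-0.12, -1, 0, 0, 0.3]
  ]
}}

```text
time: 51.6
ee_pos: [0.5199, 0.3001, 0.2028]
ee_rot: [3.138, -0.127, -0.0]
force: [-0.7, 0.2, 0.1]
finger_gap: 0.0449
finger_force: 31.1
```

```bash
python3 - <<'E'
from h import *
P=manip.camera_params("wrist");im=manip.snapshot("wrist");np.savez("w7.npz",im=im,**P)
for r in rect(cork(im),P,.060,3):print("wrist",r)
# pale mask in gripper: shape consistency
s=manip.observe();print(s['finger_gap'],s['finger_force']);go(.5188,.3068,.1,-4.6)
E
```

```text
wrist (array([308.,  58.]), array([617.9, 300.4]), array([30.4, 84.2]), 85.5)
wrist (array([40., 15.]), array([673.3, 503.7]), array([72.8, 24.2]), 80.6)
wrist (array([309., 200.]), array([507. , 309.3]), array([30.1, 60.5]), 85.5)
0.045114146267037254 31.080710291862488
pos [0.5198 0.3004 0.2028] yaw -4.62 -> shares [-0.015 -0.063  1.028] turn -0.0 t 51.65
```

{"name": "apply_moves", "arguments": {
  "rows": [
    [-0.01, -0.07, 0.2, 0, 0.3],
    [-0.01, -0.07, 0.4, 0, 0.3],
    [-0.01, -0.07, 0.6, 0, 0.3],
    [-0.01, -0.07, 0.8, 0, 0.3],
    [-0.01, -0.07, 0.9, 0, 0.3],
    [-0.01, -0.07, 1, 0, 0.3],
    [-0.01, -0.07, 1, 0, 0.3],
    [-0.01, -0.07, 1, 0, 0.3],
    [-0.01, -0.07, 1, 0, 0.3],
    [-0.01, -0.07, 1, 0, 0.3]
  ],
  "force": 25
}}

```text
time: 52.65
ee_pos: [0.5197, 0.3087, 0.1036]
ee_rot: [-3.138, 0.125, -0.002]
force: [-0.0, 1.0, -0.9]
finger_gap: 0.0447
finger_force: 31.1
```

{"name": "apply_moves", "arguments": {
  "rows": [
    [0, 0, 0.02, 0, 0.3],
    [0, 0, 0.04, 0, 0.3],
    [0, 0, 0.06, 0, 0.3],
    [0, 0, 0.08, 0, 0.3],
    [0, 0, 0.1, 0, 0.3],
    [0, 0, 0.12, 0, 0.3],
    [0, 0, 0.14, 0, 0.3],
    [0, 0, 0.16, 0, 0.3],
    [0, 0, 0.18, 0, 0.3],
    [0, 0, 0.2, 0, 0.3]
  ]
}}

```text
time: 53.65
ee_pos: [0.5197, 0.3085, 0.083]
ee_rot: [-3.139, 0.125, -0.001]
force: [0.8, -0.2, 3.9]
finger_gap: 0.0453
finger_force: 31.1
```

{"name": "apply_moves", "arguments": {
  "rows": [
    [0, 0, 0.02, 0, 0.3],
    [0, 0, 0.04, 0, 0.3],
    [0, 0, 0.06, 0, 0.3],
    [0, 0, 0.08, 0, 0.3],
    [0, 0, 0.1, 0, 0.3],
    [0, 0, 0.12, 0, 0.3],
    [0, 0, 0.14, 0, 0.3],
    [0, 0, 0.16, 0, 0.3],
    [0, 0, 0.18, 0, 0.3],
    [0, 0, 0.2, 0, 0.3]
  ]
}}

```text
time: 54.65
ee_pos: [0.5194, 0.3083, 0.0627]
ee_rot: [-3.139, 0.125, -0.001]
force: [2.5, 0.1, 3.3]
finger_gap: 0.045
finger_force: 30.8
```

{"name": "apply_moves", "arguments": {
  "rows": [
    [0, 0, 0.01, 0, 0.3],
    [0, 0, 0.02, 0, 0.3],
    [0, 0, 0.025, 0, 0.3],
    [0, 0, 0.025, 0, 0.4],
    [0, 0, 0.025, 0, 0.55],
    [0, 0, 0.025, 0, 0.7],
    [0, 0, 0.02, 0, 0.7],
    [0, 0, 0.0, 0, 0.7],
    [0, 0, -0.2, 0, 0.7],
    [0, 0, -0.4, 0, 0.7]
  ]
}}

```text
time: 55.65
ee_pos: [0.5184, 0.308, 0.1027]
ee_rot: [3.138, -0.124, -0.003]
force: [-0.1, 0.6, -0.1]
finger_gap: 0.0599
finger_force: 0.0
```

{"name": "apply_moves", "arguments": {
  "rows": [
    [-0.2, 0, -0.3, 0, 0.7],
    [-0.4, 0, -0.6, 0, 0.7],
    [-0.6, 0, -0.8, 0, 0.7],
    [-0.8, 0.1, -0.9, 0, 0.7],
    [-0.8, 0.1, -0.9, 0, 0.7],
    [-0.8, 0.1, -0.9, 0, 0.7],
    [-0.8, 0.1, -0.9, 0, 0.7],
    [-0.8, 0.1, -0.9, 0, 0.7],
    [-0.8, 0.1, -0.9, 0, 0.7],
    [-0.8, 0.1, -0.9, 0, 0.7]
  ]
}}

```text
time: 56.65
ee_pos: [0.439, 0.3046, 0.1923]
ee_rot: [3.139, -0.125, -0.001]
force: [-0.2, 0.0, -0.6]
finger_gap: 0.0598
finger_force: 0.0
```

```bash
python3 - <<'E'
from h import *
P=manip.camera_params("wrist");im=manip.snapshot("wrist");np.savez("w8.npz",im=im,**P)
cv2.imwrite("pics/w8.png",im[:,:,::-1])
for r in rect(cork(im),P,.060,3):print("wrist",r)
go(.5188,.3068,.1,-4.6)
E
```

```text
wrist (array([307.,   3.]), array([574.2, 301.9]), array([30. ,  4.6]), 85.2)
wrist (array([306., 100.]), array([506.9, 308.2]), array([47.2,  8.8]), 33.7)
wrist (array([302., 163.]), array([461.1, 316.5]), array([30.8,  3.6]), 30.0)
pos [0.4389 0.3046 0.1924] yaw -4.56 -> shares [ 0.795 -0.085  0.924] turn 0.001 t 56.7
```

View pics/w8.png

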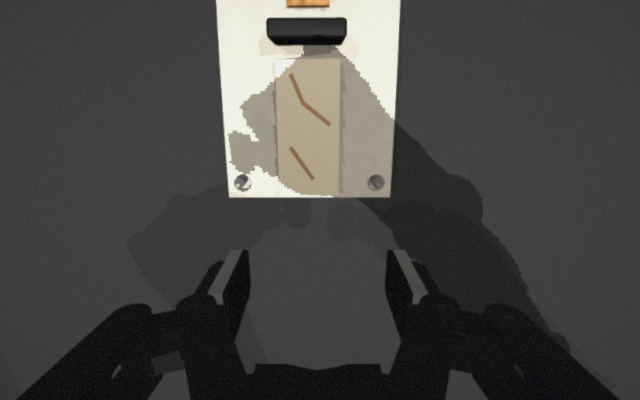

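```bash
python3 - <<'E'
from h import *
P=np.load("w8.npz")
X=toz([(275,58),(342,58),(340,195),(278,194)],P,.065)[:,:2]*1000;print(X.round(1),X.mean(0))
s=toz([(243,183),(376,182)],P,.052)[:,:2]*1000;print(s.round(1),s.mean(0)+48*np.array([.9968,-.0802]))
p=toz([(267,30),(347,30)],P,.094)[:,:2]*1000;print("handle",p.round(1))
E
```

```text
[[539.3 327.9]
 [535.4 280.6]
 [434.5 288.5]
 [439.2 336.8]] [487.0790989  308.44547602]
[[447.1 366.2]
 [439.2 258. ]] [490.9774818  308.20503274]
handle [[553.6 328. ]
 [549.5 278.6]]
```

```bash
python3 - <<'E'
from h import *
P=np.load("w8.npz");im=P['im']
g=cv2.cvtColor(im,cv2.COLOR_RGB2GRAY);print(g[10:66,308].tolist());print(g[180:205,300].tolist())
for r in (42,43,44,45,46):print(r,toz([(307,r)],P,.052)[0][:2].round(4))
h=toz([(307,58)],P,.065)[0];print(h)
go(.4925,.3085,.0615,-4.6)
E
```

```text
[232, 233, 233, 234, 234, 234, 225, 167, 62, 35, 43, 50, 47, 52, 52, 52, 53, 57, 58, 56, 58, 59, 56, 59, 53, 42, 26, 18, 18, 16, 6, 5, 10, 12, 26, 72, 97, 101, 100, 100, 103, 101, 104, 105, 102, 116, 136, 138, 149, 170, 171, 174, 172, 174, 173, 173]
[161, 160, 162, 162, 162, 162, 162, 161, 163, 161, 162, 163, 163, 173, 192, 238, 233, 161, 74, 58, 59, 57, 60, 62, 59]
42 [0.5497 0.3046]
43 [0.549  0.3046]
44 [0.5483 0.3047]
45 [0.5476 0.3048]
46 [0.5469 0.3048]
[0.53735291 0.30529262 0.065     ]
pos [0.4389 0.3046 0.1924] yaw -4.56 -> shares [ 0.531 -0.081  1.309] turn 0.001 t 56.7
```

{"name": "apply_moves", "arguments": {
  "rows": [
    [0.2, -0.03, 0.1, 0, 0.7],
    [0.4, -0.06, 0.3, 0, 0.7],
    [0.53, -0.08, 0.5, 0, 0.7],
    [0.53, -0.08, 0.7, 0, 0.7],
    [0.53, -0.08, 0.8, 0, 0.7],
    [0.53, -0.08, 0.9, 0, 0.7],
    [0.53, -0.08, 0.95, 0, 0.7],
    [0.53, -0.08, 1, 0, 0.7],
    [0.53, -0.08, 1, 0, 0.7],
    [0.53, -0.08, 1, 0, 0.7]
  ]
}}

```text
time: 57.7
ee_pos: [0.4923, 0.3087, 0.0932]
ee_rot: [-3.139, 0.124, -0.001]
force: [-0.2, 0.0, -0.0]
finger_gap: 0.0595
finger_force: 0.0
```

{"name": "apply_moves", "arguments": {
  "rows": [
    [0, 0, 0.1, 0, 0.7],
    [0, 0, 0.2, 0, 0.7],
    [0, 0, 0.25, 0, 0.7],
    [0, 0, 0.29, 0, 0.7],
    [0, 0, 0.29, 0, 0.6],
    [0, 0, 0.29, 0, 0.5],
    [0, 0, 0.29, 0, 0.4],
    [0, 0, 0.29, 0, 0.3],
    [0, 0, 0.29, 0, 0.3],
    [0, 0, 0.29, 0, 0.3]
  ]
}}

```text
time: 58.7
ee_pos: [0.4922, 0.3085, 0.0639]
ee_rot: [-3.139, 0.125, -0.0]
force: [-0.4, -0.6, -1.3]
finger_gap: 0.0448
finger_force: 25.7
```

{"name": "apply_moves", "arguments": {
  "rows": [
    [0, 0, -0.01, 0, 0.3],
    [0, 0, -0.03, 0, 0.3],
    [0.02, 0, -0.03, 0, 0.3],
    [0.045, 0, -0.03, 0, 0.3],
    [0.045, 0, -0.03, 0, 0.3],
    [0.045, 0, -0.01, 0, 0.3],
    [0.045, 0, 0, 0, 0.3],
    [0.045, 0, 0, 0, 0.4],
    [0.045, 0, 0, 0, 0.55],
    [0.045, 0, 0, 0, 0.7]
  ]
}}

```text
time: 59.7
ee_pos: [0.4966, 0.3081, 0.0638]
ee_rot: [3.139, -0.124, -0.0]
force: [0.2, 0.2, 0.2]
finger_gap: 0.0588
finger_force: 0.0
```

{"name": "apply_moves", "arguments": {
  "rows": [
    [0, 0, 0, 0, 0.7],
    [0, 0, -0.1, 0, 0.7],
    [0, 0, -0.4, 0, 0.7],
    [0, 0, -0.7, 0, 0.7],
    [-0.3, 0.05, -1, 0, 0.7],
    [-0.53, 0.08, -1, 0, 0.7],
    [-0.53, 0.08, -1, 0, 0.7],
    [-0.53, 0.08, -1, 0, 0.7],
    [-0.53, 0.08, -1, 0, 0.7],
    [-0.53, 0.08, -1, 0, 0.7]
  ]
}}

```text
time: 60.7
ee_pos: [0.4442, 0.3043, 0.1636]
ee_rot: [3.139, -0.126, 0.001]
force: [-1.1, -0.3, 0.4]
finger_gap: 0.0599
finger_force: 0.0
```

```bash
python3 - <<'E'
from h import *
P=manip.camera_params("wrist");im=manip.snapshot("wrist");np.savez("w9.npz",im=im,**P)
g=cv2.cvtColor(im,cv2.COLOR_RGB2GRAY)
for c in (295,308,320):print(c,g[0:60,c].tolist())
for r in range(10,60,8):print(r,toz([(307,r)],P,.052)[0][0].round(4),toz([(307,r)],P,.065)[0][0].round(4))
go(.47,.2,.25,10.8)
E
```

```text
295 [172, 169, 169, 151, 84, 74, 126, 177, 203, 215, 226, 231, 232, 232, 231, 231, 219, 127, 48, 40, 45, 46, 49, 50, 51, 52, 50, 55, 54, 58, 55, 56, 56, 57, 58, 61, 57, 45, 33, 21, 13, 7, 4, 11, 13, 2, 7, 25, 87, 192, 203, 200, 200, 204, 199, 192, 188, 235, 239, 226]
308 [175, 175, 168, 143, 75, 70, 131, 183, 220, 231, 234, 232, 233, 234, 234, 232, 217, 126, 45, 33, 39, 48, 50, 49, 52, 51, 51, 53, 54, 57, 53, 61, 59, 60, 64, 61, 57, 49, 35, 22, 18, 13, 12, 13, 10, 14, 17, 4, 43, 95, 103, 99, 103, 102, 101, 106, 137, 171, 173, 171]
320 [183, 178, 174, 149, 83, 84, 153, 206, 218, 220, 224, 232, 233, 233, 234, 232, 216, 125, 45, 38, 41, 47, 45, 45, 48, 50, 54, 51, 58, 55, 57, 58, 47, 33, 24, 23, 28, 26, 8, 16, 9, 6, 14, 1, 20, 15, 7, 13, 44, 95, 101, 102, 102, 102, 105, 108, 138, 170, 174, 173]
10 0.571 0.5684
18 0.5662 0.5638
26 0.5613 0.5591
34 0.5564 0.5545
42 0.5514 0.5498
50 0.5464 0.545
58 0.5414 0.5402
pos [0.4441 0.3042 0.1635] yaw -4.6 -> shares [ 0.342  1.018 -0.865] turn -0.342 t 60.75
```

{"name": "apply_moves", "arguments": {
  "rows": [
    [0, 0.2, -0.3, 0, 0],
    [0.1, 0.5, -0.4, 0, 0],
    [0.18, 0.97, -0.4, 0, 0],
    [0.18, 0.97, -0.4, 0, 0],
    [0.18, 0.97, -0.4, 0, 0],
    [0.18, 0.97, -0.4, 0, 0],
    [0.18, 0.97, -0.4, 0, 0],
    [0.18, 0.97, -0.4, 0, 0],
    [0.18, 0.97, -0.4, 0, 0],
    [0.18, 0.97, -0.4, 0, 0]
  ]
}}

```text
time: 61.75
ee_pos: [0.4533, 0.2067, 0.2037]
ee_rot: [-3.139, 0.123, 0.0]
force: [-0.8, 0.4, 0.2]
finger_gap: 0.0003
finger_force: 0.0
```

{"name": "apply_moves", "arguments": {
  "rows": [
    [0.1, 0.4, 0, 0, 0],
    [0.18, 0.8, 0, 0, 0],
    [0.18, 0.97, 0, 0, 0],
    [0.18, 0.97, 0, 0, 0],
    [0.18, 0.97, 0, 0, 0],
    [0.18, 0.97, 0, 0, 0],
    [0.18, 0.97, 0, 0, 0],
    [0.18, 0.97, 0, 0, 0],
    [0.18, 0.97, 0, 0, 0],
    [0.18, 0.97, 0, 0, 0]
  ]
}}

```text
time: 62.75
ee_pos: [0.4636, 0.1084, 0.2038]
ee_rot: [3.139, -0.124, -0.0]
force: [-0.4, -0.1, 0.8]
finger_gap: 0.0003
finger_force: 0.0
```

{"name": "apply_moves", "arguments": {
  "rows": [
    [0.1, 0.4, 0, 0, 0],
    [0.18, 0.8, 0, 0, 0],
    [0.18, 0.97, 0, 0, 0],
    [0.18, 0.97, 0, 0, 0],
    [0.18, 0.97, 0, 0, 0],
    [0.18, 0.97, 0, 0, 0],
    [0.18, 0.97, 0, 0, 0],
    [0.18, 0.97, 0, 0, 0],
    [0.18, 0.97, 0, 0, 0],
    [0.18, 0.97, 0, 0, 0]
  ]
}}

```text
time: 63.75
ee_pos: [0.4739, 0.0103, 0.2038]
ee_rot: [-3.139, 0.124, 0.0]
force: [0.2, -0.8, 0.1]
finger_gap: 0.0001
finger_force: 0.0
```

{"name": "apply_moves", "arguments": {
  "rows": [
    [0.1, 0.4, 0, 0, 0],
    [0.18, 0.8, 0, 0, 0],
    [0.18, 0.97, 0, 0, 0],
    [0.18, 0.97, 0, 0, 0],
    [0.18, 0.97, 0, 0, 0],
    [0.18, 0.97, 0, 0, 0],
    [0.18, 0.97, 0, 0, 0],
    [0.18, 0.97, 0, 0, 0],
    [0.18, 0.97, 0, 0, 0],
    [0.18, 0.97, 0, 0, 0]
  ]
}}

```text
time: 64.75
ee_pos: [0.4842, -0.0878, 0.2038]
ee_rot: [-3.139, 0.123, 0.0]
force: [-0.2, -0.1, -0.3]
finger_gap: 0.0001
finger_force: 0.0
```

{"name": "apply_moves", "arguments": {
  "rows": [
    [0.1, 0.4, 0, -0.1, 0],
    [0.18, 0.8, 0, -0.2, 0],
    [0.18, 0.97, 0, -0.34, 0],
    [0.18, 0.97, 0, -0.34, 0],
    [0.18, 0.97, 0, -0.34, 0],
    [0.18, 0.97, 0, -0.34, 0],
    [0.18, 0.97, 0, -0.34, 0],
    [0.18, 0.97, 0, -0.34, 0],
    [0.18, 0.97, 0, -0.34, 0],
    [0.18, 0.97, 0, -0.34, 0]
  ]
}}

```text
time: 65.75
ee_pos: [0.4945, -0.1858, 0.2038]
ee_rot: [-3.128, -0.295, 0.0]
force: [1.0, -0.6, -0.0]
finger_gap: 0.0001
finger_force: 0.0
```

```bash
python3 - <<'E'
from h import *
P=manip.camera_params("wrist");im=manip.snapshot("wrist");np.savez("w10.npz",im=im,**P)
hsv=cv2.cvtColor(im,cv2.COLOR_RGB2HSV);m=((hsv[...,1]<60)&(hsv[...,2]>150)).astype(np.uint8);m=cv2.morphologyEx(m,cv2.MORPH_CLOSE,np.ones((7,7)))
for r in rect(m,P,.036):print(r)
go(.5031,-.2882,.0285,10.8)
E
```

```text
(array([436., 133.]), array([ 551.2, -278.9]), array([101. ,  48.6]), 10.8)
(array([629.,  10.]), array([ 688.9, -416.3]), array([19. , 24.6]), 16.5)
(array([253., 140.]), array([ 518.4, -123.5]), array([6.1, 5.2]), 8.0)
pos [ 0.4945 -0.186   0.2038] yaw 10.77 -> shares [-0.107  1.02   1.753] turn -0.001 t 65.8
```

{"name": "apply_moves", "arguments": {
  "rows": [
    [-0.05, 0.4, 0.1, 0, 0],
    [-0.1, 0.8, 0.3, 0, 0],
    [-0.1, 1, 0.6, 0, 0],
    [-0.1, 1, 0.8, 0, 0],
    [-0.1, 1, 1, 0, 0],
    [-0.1, 1, 1, 0, 0],
    [-0.1, 1, 1, 0, 0],
    [-0.1, 1, 1, 0, 0],
    [-0.1, 1, 1, 0, 0],
    [-0.1, 1, 1, 0, 0]
  ]
}}

```text
time: 66.8
ee_pos: [0.5039, -0.2865, 0.1048]
ee_rot: [3.127, 0.295, 0.003]
force: [-0.3, 0.0, 0.1]
finger_gap: -0.0002
finger_force: 0.0
```

{"name": "apply_moves", "arguments": {
  "rows": [
    [-0.01, 0.02, 0.3, 0, 0],
    [-0.01, 0.02, 0.55, 0, 0],
    [-0.01, 0.02, 0.58, 0, 0],
    [-0.01, 0.02, 0.6, 0, 0],
    [-0.01, 0.02, 0.62, 0, 0],
    [-0.01, 0.02, 0.65, 0, 0],
    [-0.01, 0.02, 0.68, 0, 0],
    [-0.01, 0.02, 0.71, 0, 0],
    [-0.01, 0.02, 0.73, 0, 0],
    [-0.01, 0.02, 0.75, 0, 0]
  ]
}}

```text
time: 67.8
ee_pos: [0.5034, -0.2886, 0.0288]
ee_rot: [3.127, 0.294, 0.002]
force: [-0.5, -0.3, 1.2]
finger_gap: -0.0001
finger_force: 1.0
```

{"name": "apply_moves", "arguments": {
  "rows": [
    [0, 0, 0, 0, 0],
    [0, 0, -0.05, 0, 0],
    [0, 0, -0.3, 0, 0.5],
    [0, 0, -0.7, 0, 0.75],
    [0.3, 0, -0.7, 0, 0.75],
    [0.7, 0, -0.7, 0, 0.75],
    [0.7, 0, -0.7, 0, 0.75],
    [0.7, 0, -0.7, 0, 0.75],
    [0.7, 0, -0.7, 0, 0.75],
    [0.7, 0, -0.7, 0, 0.75]
  ],
  "force": 30
}}

```text
time: 68.8
ee_pos: [0.5698, -0.276, 0.0985]
ee_rot: [-3.128, -0.292, 0.003]
force: [0.2, -0.1, 0.8]
finger_gap: 0.064
finger_force: 0.0
```

```bash
python3 - <<'E'
from h import *
e=np.array([.982,.187]);w=np.array([.5512,-.279])
go(*(w+.0205*e),.0455,10.8)
E
```

```text
pos [ 0.5698 -0.276   0.0985] yaw 10.67 -> shares [ 0.017 -0.006  0.53 ] turn -0.003 t 68.8
```

{"name": "apply_moves", "arguments": {
  "rows": [
    [0.017, 0, 0.15, 0, 0.75],
    [0.017, 0, 0.3, 0, 0.75],
    [0.017, 0, 0.4, 0, 0.75],
    [0.017, 0, 0.48, 0, 0.75],
    [0.017, 0, 0.53, 0, 0.75],
    [0.017, 0, 0.53, 0, 0.5],
    [0.017, 0, 0.53, 0, 0.4],
    [0.017, 0, 0.53, 0, 0.3],
    [0.017, 0, 0.53, 0, 0.3],
    [0.017, 0, 0.53, 0, 0.3]
  ]
}}

```text
time: 69.8
ee_pos: [0.5734, -0.2752, 0.0462]
ee_rot: [3.127, 0.295, 0.001]
force: [-0.6, 0.3, -0.5]
finger_gap: 0.045
finger_force: 32.0
```

{"name": "apply_moves", "arguments": {
  "rows": [
    [0, 0, 0, 0, 0.3],
    [0, 0, -0.05, 0, 0.3],
    [0, 0, -0.1, 0, 0.3],
    [0, 0, -0.2, 0, 0.3],
    [0, 0, -0.4, 0, 0.3],
    [0, 0, -0.6, 0, 0.3],
    [0, 0, -0.8, 0, 0.3],
    [0, 0, -1, 0, 0.3],
    [0, 0, -1, 0, 0.3],
    [0, 0, -1, 0, 0.3]
  ]
}}

```text
time: 70.8
ee_pos: [0.5733, -0.2752, 0.1465]
ee_rot: [3.127, 0.294, 0.002]
force: [0.2, -0.0, -0.9]
finger_gap: 0.045
finger_force: 32.0
```

```bash
python3 - <<'E'
from h import *
s=manip.observe();print(s['finger_gap'],s['finger_force']);go(.6425,.2965,.2,-4.6)
im=manip.snapshot("wrist");hsv=cv2.cvtColor(im,cv2.COLOR_RGB2HSV)
m=(hsv[...,1]<90)&(hsv[...,2]>100);m[:230]=0;m[:,:250]=0;m[:,390:]=0;ys,xs=np.where(m);print(m.sum(),xs.min(),xs.max(),ys.min(),ys.max())
E
```

```text
0.04502351006893882 32.001142501831055
pos [ 0.5733 -0.2752  0.1465] yaw 10.75 -> shares [ 1.747 -5.487 -0.535] turn 0.341 t 70.8
11846 255 378 230 357
```

{"name": "apply_moves", "arguments": {
  "rows": [
    [0.05, -0.1, -0.4, 0.06, 0.3],
    [0.1, -0.3, -0.6, 0.12, 0.3],
    [0.2, -0.5, -0.6, 0.18, 0.3],
    [0.3, -0.7, -0.6, 0.25, 0.3],
    [0.3, -0.91, -0.6, 0.34, 0.3],
    [0.3, -0.91, -0.6, 0.34, 0.3],
    [0.3, -0.91, -0.6, 0.34, 0.3],
    [0.3, -0.91, -0.6, 0.34, 0.3],
    [0.3, -0.91, -0.6, 0.34, 0.3],
    [0.3, -0.91, -0.6, 0.34, 0.3]
  ]
}}

```text
time: 71.85
ee_pos: [0.5854, -0.1814, 0.2057]
ee_rot: [3.139, -0.127, -0.0]
force: [-0.1, -0.7, -1.0]
finger_gap: 0.0451
finger_force: 32.0
```

{"name": "apply_moves", "arguments": {
  "rows": [
    [0.01, -0.2, 0, 0, 0.3],
    [0.02, -0.4, 0, 0, 0.3],
    [0.03, -0.6, 0, 0, 0.3],
    [0.04, -0.8, 0, 0, 0.3],
    [0.04, -0.99, 0, 0, 0.3],
    [0.04, -0.99, 0, 0, 0.3],
    [0.04, -0.99, 0, 0, 0.3],
    [0.04, -0.99, 0, 0, 0.3],
    [0.04, -0.99, 0, 0, 0.3],
    [0.04, -0.99, 0, 0, 0.3]
  ]
}}

```text
time: 72.85
ee_pos: [0.5973, -0.0831, 0.2058]
ee_rot: [3.138, -0.127, -0.0]
force: [-0.4, -0.0, -0.6]
finger_gap: 0.0453
finger_force: 32.0
```

{"name": "apply_moves", "arguments": {
  "rows": [
    [0.01, -0.2, 0, 0, 0.3],
    [0.02, -0.4, 0, 0, 0.3],
    [0.03, -0.6, 0, 0, 0.3],
    [0.04, -0.8, 0, 0, 0.3],
    [0.04, -0.99, 0, 0, 0.3],
    [0.04, -0.99, 0, 0, 0.3],
    [0.04, -0.99, 0, 0, 0.3],
    [0.04, -0.99, 0, 0, 0.3],
    [0.04, -0.99, 0, 0, 0.3],
    [0.04, -0.99, 0, 0, 0.3]
  ]
}}

```text
time: 73.85
ee_pos: [0.6092, 0.0153, 0.2058]
ee_rot: [3.138, -0.127, -0.0]
force: [-0.5, -0.5, -1.7]
finger_gap: 0.0452
finger_force: 32.0
```

{"name": "apply_moves", "arguments": {
  "rows": [
    [0.01, -0.2, 0, 0, 0.3],
    [0.02, -0.4, 0, 0, 0.3],
    [0.03, -0.6, 0, 0, 0.3],
    [0.04, -0.8, 0, 0, 0.3],
    [0.04, -0.99, 0, 0, 0.3],
    [0.04, -0.99, 0, 0, 0.3],
    [0.04, -0.99, 0, 0, 0.3],
    [0.04, -0.99, 0, 0, 0.3],
    [0.04, -0.99, 0, 0, 0.3],
    [0.04, -0.99, 0, 0, 0.3]
  ]
}}

```text
time: 74.85
ee_pos: [0.6211, 0.1137, 0.2058]
ee_rot: [3.138, -0.127, -0.0]
force: [0.5, 0.4, -0.8]
finger_gap: 0.045
finger_force: 32.0
```

{"name": "apply_moves", "arguments": {
  "rows": [
    [0.01, -0.2, 0, 0, 0.3],
    [0.02, -0.4, 0, 0, 0.3],
    [0.03, -0.6, 0, 0, 0.3],
    [0.04, -0.8, 0, 0, 0.3],
    [0.04, -0.99, 0, 0, 0.3],
    [0.04, -0.99, 0, 0, 0.3],
    [0.04, -0.99, 0, 0, 0.3],
    [0.04, -0.99, 0, 0, 0.3],
    [0.04, -0.99, 0, 0, 0.3],
    [0.04, -0.99, 0, 0, 0.3]
  ]
}}

```text
time: 75.85
ee_pos: [0.6331, 0.2119, 0.2059]
ee_rot: [3.138, -0.128, 0.0]
force: [0.1, -1.0, -1.2]
finger_gap: 0.0452
finger_force: 32.0
```

```bash
python3 - <<'E'
from h import *
s=manip.observe();print(s['finger_gap'],s['finger_force']);go(.6493,.2964,.1036,-4.6)
P=manip.camera_params("scene");im=manip.snapshot("scene");np.savez("sc2.npz",im=im,**P);m=cork(im);m[:,:400]=0;m[:,520:]=0;m[240:]=0;m[:140]=0
for r in rect(m,P,.06,2):print(r)
E
```

```text
0.04518700692494895 31.98323965072632
pos [0.6331 0.2119 0.2059] yaw -4.65 -> shares [ 0.093 -0.855  1.023] turn -0.001 t 75.85
(array([474., 213.]), array([614.7, 297.1]), array([29.6, 85.8]), 85.0)
(array([468., 238.]), array([683.3, 277.5]), array([24.5,  5.2]), 86.2)
```

{"name": "apply_moves", "arguments": {
  "rows": [
    [0.02, -0.2, 0, 0, 0.3],
    [0.05, -0.4, 0, 0, 0.3],
    [0.07, -0.6, 0, 0, 0.3],
    [0.09, -0.86, 0, 0, 0.3],
    [0.09, -0.86, 0.1, 0, 0.3],
    [0.09, -0.86, 0.3, 0, 0.3],
    [0.09, -0.86, 0.5, 0, 0.3],
    [0.09, -0.86, 0.7, 0, 0.3],
    [0.09, -0.86, 0.9, 0, 0.3],
    [0.09, -0.86, 1, 0, 0.3]
  ],
  "force": 25
}}

```text
time: 76.9
ee_pos: [0.6472, 0.2994, 0.1032]
ee_rot: [3.138, -0.122, -0.005]
force: [-0.6, -1.0, -0.2]
finger_gap: 0.0449
finger_force: 32.0
```

{"name": "apply_moves", "arguments": {
  "rows": [
    [0, 0, 0.02, 0, 0.3],
    [0, 0, 0.04, 0, 0.3],
    [0, 0, 0.06, 0, 0.3],
    [0, 0, 0.08, 0, 0.3],
    [0, 0, 0.1, 0, 0.3],
    [0, 0, 0.12, 0, 0.3],
    [0, 0, 0.14, 0, 0.3],
    [0, 0, 0.16, 0, 0.3],
    [0, 0, 0.19, 0, 0.3],
    [0, 0, 0.22, 0, 0.3]
  ]
}}

```text
time: 77.9
ee_pos: [0.6506, 0.2982, 0.0847]
ee_rot: [-3.138, 0.126, -0.006]
force: [2.8, -0.9, 4.7]
finger_gap: 0.045
finger_force: 31.9
```

{"name": "apply_moves", "arguments": {
  "rows": [
    [0, 0, 0.02, 0, 0.3],
    [0, 0, 0.04, 0, 0.3],
    [0, 0, 0.06, 0, 0.3],
    [0, 0, 0.08, 0, 0.3],
    [0, 0, 0.1, 0, 0.3],
    [0, 0, 0.12, 0, 0.3],
    [0, 0, 0.14, 0, 0.3],
    [0, 0, 0.16, 0, 0.3],
    [0, 0, 0.19, 0, 0.3],
    [0, 0, 0.21, 0, 0.3]
  ]
}}

```text
time: 78.9
ee_pos: [0.6488, 0.2983, 0.0625]
ee_rot: [3.139, -0.125, 0.0]
force: [1.3, 0.1, 2.6]
finger_gap: 0.0451
finger_force: 31.5
```

{"name": "apply_moves", "arguments": {
  "rows": [
    [0, 0, 0.01, 0, 0.3],
    [0, 0, 0.015, 0, 0.3],
    [0, 0, 0.015, 0, 0.4],
    [0, 0, 0.015, 0, 0.5],
    [0, 0, 0.015, 0, 0.6],
    [0, 0, 0.015, 0, 0.6],
    [0, 0, 0.0, 0, 0.6],
    [0, 0, -0.1, 0, 0.6],
    [0, 0, -0.4, 0, 0.6],
    [0, 0, -0.8, 0, 0.6]
  ]
}}

```text
time: 79.9
ee_pos: [0.647, 0.2977, 0.142]
ee_rot: [3.137, -0.124, -0.007]
force: [0.2, -0.7, 0.5]
finger_gap: 0.0514
finger_force: 0.0
```

{"name": "apply_moves", "arguments": {
  "rows": [
    [-0.2, 0, -0.3, 0, 0.6],
    [-0.5, 0, -0.6, 0, 0.6],
    [-0.9, 0.1, -0.6, 0, 0.6],
    [-0.9, 0.1, -0.6, 0, 0.6],
    [-0.9, 0.1, -0.6, 0, 0.6],
    [-0.9, 0.1, -0.6, 0, 0.6],
    [-0.9, 0.1, -0.6, 0, 0.6],
    [-0.9, 0.1, -0.6, 0, 0.6],
    [-0.9, 0.1, -0.6, 0, 0.6],
    [-0.9, 0.1, -0.6, 0, 0.6]
  ]
}}

```text
time: 80.9
ee_pos: [0.5585, 0.2954, 0.2025]
ee_rot: [3.139, -0.125, -0.0]
force: [0.3, -0.1, 0.3]
finger_gap: 0.0511
finger_force: 0.0
```

```bash
python3 - <<'E'
from h import *
P=manip.camera_params("wrist");im=manip.snapshot("wrist");np.savez("w11.npz",im=im,**P)
cv2.imwrite("pics/w11.png",im[:,:,::-1])
go(.617,.299,.063,-4.6)
E
```

```text
pos [0.5584 0.2955 0.2025] yaw -4.56 -> shares [ 0.581 -0.082  1.395] turn 0.001 t 80.95
```

View pics/w11.png

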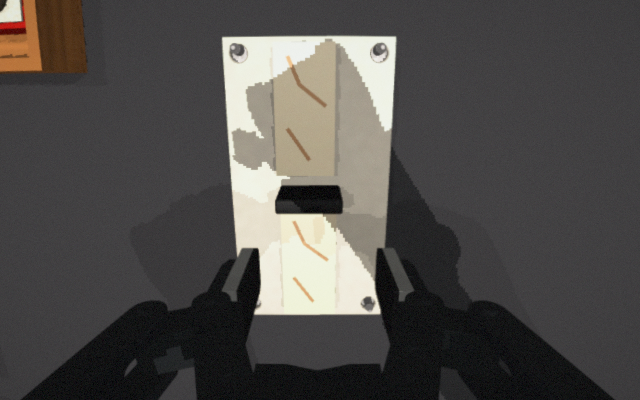

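```bash
python3 - <<'E'
from h import *
P=np.load("w11.npz");im=P['im'];g=cv2.cvtColor(im,cv2.COLOR_RGB2GRAY)
print(g[165:190,295].tolist());print(g[165:190,320].tolist());print(g[30:50,295].tolist());print(g[30:50,320].tolist())
for r in (38,40,42,44):print(r,toz([(305,r)],P,.065)[0][0].round(4),toz([(305,r)],P,.052)[0][0].round(4))
for r in (174,176,178):print(r,toz([(308,r)],P,.065)[0].round(4),toz([(308,r)],P,.062)[0].round(4))
for r in (182,186,190):print(r,toz([(308,r)],P,.094)[0].round(4))
E
```

```text
[163, 164, 165, 163, 164, 163, 161, 161, 162, 162, 157, 141, 154, 158, 156, 152, 155, 153, 157, 144, 87, 30, 17, 2, 9]
[164, 164, 163, 161, 165, 164, 161, 163, 163, 165, 163, 157, 152, 156, 153, 155, 153, 155, 154, 140, 66, 21, 8, 4, 7]
[63, 63, 66, 67, 68, 101, 179, 232, 237, 237, 236, 231, 235, 237, 238, 239, 239, 239, 239, 239]
[64, 66, 65, 63, 67, 104, 188, 234, 236, 238, 237, 236, 209, 184, 181, 175, 174, 175, 172, 174]
38 0.6718 0.6735
40 0.6704 0.6721
42 0.669 0.6707
44 0.6676 0.6692
174 [0.5705 0.3033 0.065 ] [0.5698 0.3034 0.062 ]
176 [0.5688 0.3034 0.065 ] [0.5681 0.3036 0.062 ]
178 [0.5672 0.3036 0.065 ] [0.5665 0.3037 0.062 ]
182 [0.5714 0.3025 0.094 ]
186 [0.5684 0.3027 0.094 ]
190 [0.5654 0.303  0.094 ]
```

{"name": "apply_moves", "arguments": {
  "rows": [
    [0.2, -0.03, 0.1, 0, 0.7],
    [0.4, -0.06, 0.3, 0, 0.7],
    [0.595, -0.095, 0.5, 0, 0.7],
    [0.595, -0.095, 0.7, 0, 0.7],
    [0.595, -0.095, 0.8, 0, 0.7],
    [0.595, -0.095, 0.9, 0, 0.7],
    [0.595, -0.095, 0.95, 0, 0.7],
    [0.595, -0.095, 1, 0, 0.7],
    [0.595, -0.095, 1, 0, 0.7],
    [0.595, -0.095, 1, 0, 0.7]
  ]
}}

```text
time: 81.95
ee_pos: [0.6185, 0.3005, 0.1034]
ee_rot: [-3.139, 0.124, -0.001]
force: [-0.4, -0.4, -0.2]
finger_gap: 0.0597
finger_force: 0.0
```

{"name": "apply_moves", "arguments": {
  "rows": [
    [0, 0, 0.1, 0, 0.7],
    [0, 0, 0.25, 0, 0.7],
    [0, 0, 0.35, 0, 0.7],
    [0, 0, 0.39, 0, 0.7],
    [0, 0, 0.39, 0, 0.6],
    [0, 0, 0.39, 0, 0.5],
    [0, 0, 0.39, 0, 0.4],
    [0, 0, 0.39, 0, 0.3],
    [0, 0, 0.39, 0, 0.3],
    [0, 0, 0.39, 0, 0.3]
  ]
}}

```text
time: 82.95
ee_pos: [0.6184, 0.3003, 0.064]
ee_rot: [-3.139, 0.125, -0.0]
force: [-0.2, -0.1, -0.6]
finger_gap: 0.045
finger_force: 25.9
```

{"name": "apply_moves", "arguments": {
  "rows": [
    [0, 0, -0.01, 0, 0.3],
    [0, 0, -0.03, 0, 0.3],
    [-0.02, 0.01, -0.03, 0, 0.3],
    [-0.035, 0.022, -0.03, 0, 0.3],
    [-0.035, 0.022, -0.03, 0, 0.3],
    [-0.035, 0.022, -0.01, 0, 0.3],
    [-0.035, 0.022, 0, 0, 0.3],
    [-0.035, 0.022, 0, 0, 0.4],
    [-0.035, 0.022, 0, 0, 0.55],
    [-0.035, 0.022, 0, 0, 0.65]
  ]
}}

```text
time: 83.95
ee_pos: [0.6148, 0.2985, 0.0639]
ee_rot: [-3.139, 0.125, -0.0]
force: [0.2, 0.4, 0.2]
finger_gap: 0.0553
finger_force: 0.0
```

{"name": "apply_moves", "arguments": {
  "rows": [
    [0, 0, 0, 0, 0.65],
    [0, 0, -0.1, 0, 0.65],
    [0, 0, -0.4, 0, 0.65],
    [0, 0, -0.7, 0, 0.65],
    [-0.3, 0.05, -1, 0, 0.65],
    [-0.56, 0.09, -1, 0, 0.65],
    [-0.56, 0.09, -1, 0, 0.65],
    [-0.56, 0.09, -1, 0, 0.65],
    [-0.56, 0.09, -1, 0, 0.65],
    [-0.56, 0.09, -1, 0, 0.65]
  ]
}}

```text
time: 84.95
ee_pos: [0.5591, 0.2937, 0.1636]
ee_rot: [3.139, -0.126, 0.001]
force: [0.3, 0.4, -0.2]
finger_gap: 0.0557
finger_force: 0.0
```

```bash
python3 - <<'E'
from h import *
P=manip.camera_params("wrist");im=manip.snapshot("wrist");np.savez("w12.npz",im=im,**P);g=cv2.cvtColor(im,cv2.COLOR_RGB2GRAY)
from scipy.ndimage import gaussian_filter1d as gf
for c in (290,305,320):
    print(c,g[150:215,c].tolist())
for r in (160,170,180,190,200):print(r,toz([(308,r)],P,.065)[0][0].round(4),toz([(308,r)],P,.052)[0][0].round(4))
print("row120",g[120,230:400].tolist())
go(.5,.1,.2,10.8)
E
```

```text
290 [109, 107, 116, 133, 152, 157, 164, 165, 163, 165, 162, 164, 164, 165, 164, 165, 164, 160, 162, 161, 162, 161, 160, 162, 162, 161, 159, 161, 163, 161, 163, 162, 161, 163, 161, 161, 162, 161, 160, 162, 162, 163, 161, 159, 160, 151, 150, 152, 152, 135, 62, 18, 6, 0, 16, 5, 16, 9, 16, 18, 13, 18, 16, 1, 12]
305 [164, 165, 162, 162, 162, 162, 163, 163, 161, 161, 164, 163, 163, 163, 163, 161, 157, 137, 116, 107, 110, 108, 110, 114, 131, 152, 158, 161, 159, 160, 160, 160, 161, 163, 162, 160, 161, 160, 162, 160, 161, 160, 160, 160, 158, 152, 152, 153, 152, 139, 63, 19, 18, 12, 4, 17, 15, 7, 18, 13, 21, 5, 17, 16, 21]
320 [166, 163, 161, 164, 164, 166, 164, 163, 165, 165, 164, 164, 163, 165, 162, 163, 162, 161, 162, 162, 161, 163, 166, 162, 159, 165, 165, 162, 160, 164, 160, 160, 163, 164, 163, 161, 163, 159, 158, 160, 161, 163, 159, 159, 157, 155, 154, 154, 152, 139, 61, 14, 11, 8, 3, 10, 18, 13, 4, 13, 13, 12, 9, 15, 11]
160 0.5899 0.5874
170 0.583 0.5801
180 0.576 0.5727
190 0.5688 0.5652
200 0.5616 0.5575
row120 [236, 237, 236, 238, 237, 237, 238, 234, 203, 160, 159, 155, 152, 153, 1
[... 167 characters left out ...]
, 167, 167, 168, 167, 165, 165, 168, 168, 166, 169, 166, 169, 165, 165, 167, 167, 167, 169, 169, 166, 167, 166, 166, 167, 166, 164, 167, 168, 166, 166, 167, 166, 167, 167, 167, 167, 168, 167, 167, 167, 166, 167, 168, 165, 168, 167, 170, 167, 168, 168, 169, 169, 167, 166, 169, 166, 168, 169, 168, 168, 164, 152, 139, 140, 144, 156, 156, 156, 159, 159, 158, 158, 156, 155, 156, 157, 159, 157, 155, 157, 154, 158, 154, 156, 156, 155, 157, 153, 156, 158, 158, 153, 157, 157, 157, 159, 156, 158, 156, 155, 152, 155, 156, 156, 155, 157, 158, 191, 230, 238, 240, 239, 240, 239, 240, 240, 240, 239, 240, 239, 240, 239]
pos [0.559  0.2936 0.1635] yaw -4.59 -> shares [-0.433  1.977 -0.365] turn -0.342 t 85.0
```

{"name": "apply_moves", "arguments": {
  "rows": [
    [0, 0.2, -0.3, 0, 0],
    [0.03, 0.5, -0.3, 0, 0],
    [0.06, 0.97, -0.3, 0, 0],
    [0.06, 0.97, -0.3, 0, 0],
    [0.06, 0.97, -0.3, 0, 0],
    [0.06, 0.97, -0.3, 0, 0],
    [0.06, 0.97, -0.3, 0, 0],
    [0.06, 0.97, -0.3, 0, 0],
    [0.06, 0.97, -0.3, 0, 0],
    [0.06, 0.97, -0.3, 0, 0]
  ]
}}

```text
time: 86.0
ee_pos: [0.5563, 0.1972, 0.1937]
ee_rot: [-3.139, 0.123, 0.0]
force: [0.3, 0.1, 0.3]
finger_gap: 0.0001
finger_force: 0.0
```

{"name": "apply_moves", "arguments": {
  "rows": [
    [0, 0.2, 0, 0, 0],
    [0.03, 0.5, 0, 0, 0],
    [0.06, 0.97, 0, 0, 0],
    [0.06, 0.97, 0, 0, 0],
    [0.06, 0.97, 0, 0, 0],
    [0.06, 0.97, 0, 0, 0],
    [0.06, 0.97, 0, 0, 0],
    [0.06, 0.97, 0, 0, 0],
    [0.06, 0.97, 0, 0, 0],
    [0.06, 0.97, 0, 0, 0]
  ]
}}

```text
time: 87.0
ee_pos: [0.5547, 0.1001, 0.1938]
ee_rot: [-3.139, 0.123, -0.0]
force: [-0.1, 0.1, 0.8]
finger_gap: -0.0001
finger_force: 0.0
```

{"name": "apply_moves", "arguments": {
  "rows": [
    [0, 0.2, 0, 0, 0],
    [0.03, 0.5, 0, 0, 0],
    [0.06, 0.97, 0, 0, 0],
    [0.06, 0.97, 0, 0, 0],
    [0.06, 0.97, 0, 0, 0],
    [0.06, 0.97, 0, 0, 0],
    [0.06, 0.97, 0, 0, 0],
    [0.06, 0.97, 0, 0, 0],
    [0.06, 0.97, 0, 0, 0],
    [0.06, 0.97, 0, 0, 0]
  ]
}}

```text
time: 88.0
ee_pos: [0.553, 0.0029, 0.1938]
ee_rot: [-3.139, 0.123, 0.0]
force: [-1.0, -0.3, -0.0]
finger_gap: 0.0001
finger_force: 0.0
```

{"name": "apply_moves", "arguments": {
  "rows": [
    [0, 0.2, 0, -0.1, 0],
    [0.03, 0.5, 0, -0.2, 0],
    [0.06, 0.97, 0.2, -0.34, 0],
    [0.06, 0.97, 0.4, -0.34, 0],
    [0.06, 0.97, 0.7, -0.34, 0],
    [0.06, 0.97, 0.7, -0.34, 0],
    [0.06, 0.97, 0.7, -0.34, 0],
    [0.06, 0.97, 0.7, -0.34, 0],
    [0.06, 0.97, 0.7, -0.34, 0],
    [0.06, 0.97, 0.7, -0.34, 0]
  ]
}}

```text
time: 89.0
ee_pos: [0.552, -0.0945, 0.1249]
ee_rot: [3.127, 0.295, 0.003]
force: [1.1, -0.2, 1.4]
finger_gap: -0.0002
finger_force: 0.0
```

```bash
python3 - <<'E'
from h import *
go(.5521,-.0949,.0385,10.8)
E
```

```text
pos [ 0.552  -0.0945  0.1249] yaw 10.8 -> shares [-0.     0.004  0.864] turn -0.0 t 89.0
```

{"name": "apply_moves", "arguments": {
  "rows": [
    [0, 0, 0.2, 0, 0],
    [0, 0, 0.4, 0, 0],
    [0, 0, 0.55, 0, 0],
    [0, 0, 0.6, 0, 0],
    [0, 0, 0.65, 0, 0],
    [0, 0, 0.7, 0, 0],
    [0, 0, 0.75, 0, 0],
    [0, 0, 0.8, 0, 0],
    [0, 0, 0.84, 0, 0],
    [0, 0, 0.865, 0, 0]
  ]
}}

```text
time: 90.0
ee_pos: [0.5519, -0.095, 0.0383]
ee_rot: [3.128, 0.294, 0.001]
force: [-3.3, 1.6, 29.0]
finger_gap: -0.0001
finger_force: 14.9
```

```bash
python3 - <<'E'
from h import *
print(manip.observe()['force']);go(.5521,-.0949,.0385,10.8)
E
```

```text
[-3.34687881  1.58744618 28.98302746]
pos [ 0.5519 -0.095   0.0383] yaw 10.74 -> shares [ 0.002 -0.001 -0.002] turn -0.001 t 90.0
```

{"name": "apply_moves", "arguments": {
  "rows": [
    [0, 0, -0.2, 0, 0],
    [0, 0, -0.5, 0, 0],
    [0, 0, -0.8, 0, 0],
    [0, 0.3, -0.8, 0, 0],
    [0, 0.6, -0.8, 0, 0],
    [0, 0.6, -0.8, 0, 0],
    [0, 0.6, -0.6, 0, 0],
    [0, 0.6, -0.4, 0, 0],
    [0, 0.6, -0.3, 0, 0],
    [0, 0.6, -0.3, 0, 0]
  ]
}}

```text
time: 91.0
ee_pos: [0.5606, -0.153, 0.0656]
ee_rot: [-3.126, -0.295, 0.007]
force: [0.5, 0.1, -0.6]
finger_gap: -0.0001
finger_force: 0.0
```

{"name": "apply_moves", "arguments": {
  "rows": [
    [0, 0, 0.03, 0, 0],
    [0, 0, 0.06, 0, 0],
    [0, 0, 0.1, 0, 0],
    [0, 0, 0.14, 0, 0],
    [0, 0, 0.18, 0, 0],
    [0, 0, 0.22, 0, 0],
    [0, 0, 0.26, 0, 0],
    [0, 0, 0.28, 0, 0],
    [0, 0, 0.29, 0, 0],
    [0, 0, 0.297, 0, 0]
  ]
}}

```text
time: 92.0
ee_pos: [0.5625, -0.1539, 0.0387]
ee_rot: [-3.128, -0.294, 0.0]
force: [-2.1, 0.8, 17.1]
finger_gap: 0.0002
finger_force: 8.1
```

{"name": "apply_moves", "arguments": {
  "rows": [
    [0, 0, -0.2, 0, 0],
    [0, 0, -0.5, 0, 0],
    [0, 0, -0.8, 0, 0],
    [0, 0.3, -0.8, 0, 0],
    [0, 0.6, -0.8, 0, 0],
    [0, 0.9, -0.8, 0, 0],
    [0, 1, -0.8, 0, 0],
    [0, 1, -0.8, 0, 0],
    [0, 1, -0.8, 0, 0],
    [0, 1, -0.8, 0, 0]
  ]
}}

```text
time: 93.0
ee_pos: [0.5807, -0.2494, 0.1171]
ee_rot: [-3.125, -0.298, 0.002]
force: [-0.0, 0.2, -0.5]
finger_gap: 0.0001
finger_force: 0.0
```

```bash
python3 - <<'E'
from h import *
go(.5866,-.2723,.0385,10.8)
E
```

```text
pos [ 0.5807 -0.2494  0.1171] yaw 10.91 -> shares [0.014 0.236 0.786] turn 0.002 t 93.0
```

{"name": "apply_moves", "arguments": {
  "rows": [
    [0, 0.2, 0, 0, 0],
    [0, 0.2, 0.2, 0, 0],
    [0, 0.2, 0.5, 0, 0],
    [0, 0.2, 0.55, 0, 0],
    [0, 0.2, 0.6, 0, 0],
    [0, 0.2, 0.65, 0, 0],
    [0, 0.2, 0.7, 0, 0],
    [0, 0.2, 0.75, 0, 0],
    [0, 0.2, 0.79, 0, 0],
    [0, 0.2, 0.797, 0, 0]
  ]
}}

```text
time: 94.0
ee_pos: [0.586, -0.2721, 0.0389]
ee_rot: [3.127, 0.294, 0.003]
force: [0.0, 1.3, 10.2]
finger_gap: -0.0002
finger_force: 5.0
```

{"name": "apply_moves", "arguments": {
  "rows": [
    [0, 0, -0.2, 0, 0],
    [0, 0, -0.5, 0, 0],
    [0, 0, -0.8, 0, 0],
    [-0.5, -0.3, -1, 0, 0],
    [-0.8, -0.6, -1, 0, 0],
    [-0.8, -0.8, -1, 0, 0],
    [-0.8, -0.8, -1, 0, 0],
    [-0.8, -0.8, -1, 0, 0],
    [-0.8, -0.8, -1, 0, 0],
    [-0.8, -0.8, -1, 0, 0]
  ]
}}

```text
time: 95.0
ee_pos: [0.4923, -0.2092, 0.1378]
ee_rot: [3.127, 0.293, 0.001]
force: [-0.1, 0.6, -0.3]
finger_gap: -0.0001
finger_force: 0.0
```

{"name": "apply_moves", "arguments": {
  "rows": [
    [0, 0, -0.3, 0, 0],
    [0, 0, -0.6, 0, 0],
    [0, 0, -0.8, 0, 0],
    [0, 0, -0.8, 0, 0],
    [0, 0, -0.8, 0, 0],
    [0, 0, -0.8, 0, 0],
    [0, 0, -0.8, 0, 0],
    [0, 0, -0.8, 0, 0],
    [0, 0, -0.8, 0, 0],
    [0, 0, -0.8, 0, 0]
  ]
}}

```text
time: 96.0
ee_pos: [0.4912, -0.208, 0.2176]
ee_rot: [-3.128, -0.294, 0.001]
force: [-0.7, 0.2, -0.2]
finger_gap: 0.0004
finger_force: 0.0
```

```bash
python3 - <<'E'
from h import *
a=manip.snapshot("wrist");b=manip.snapshot("top")[120:300,100:480];c=manip.snapshot("scene")[120:300,220:540]
t=cv2.resize(a[0:260],(800,325));b=cv2.resize(b,(440,208));c=cv2.resize(c,(360,208))
cv2.imwrite("pics/f1.png",np.vstack([t,np.hstack([b,c])])[:,:,::-1]);print(manip.observe()['time'])
E
```

```text
96.15
```

View pics/f1.png

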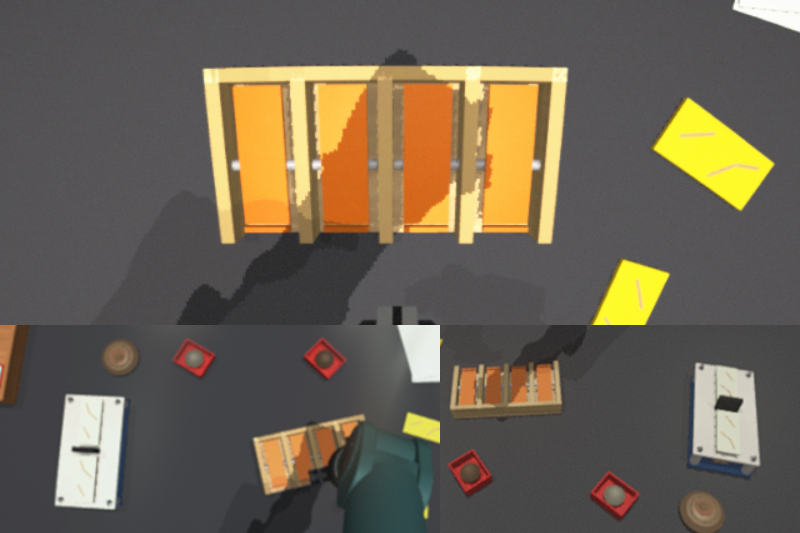

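The final view shows all four cradles level at (262,155), (342,155), (428,155) and (510,155). The tier is seated with both pale slices on it, and the red boxes and ammonite look undisturbed.

```bash
python3 -c "
from station import manip
print(manip.finish_job())"
```

```text
the job is handed in; nothing more can be done
None
```

The job is handed in at about 96 s: the one dark slice lies on a lower pad, the upper tier is seated on all four posts, both pale slices lie on the upper pads (measured about 1.5 mm or less off centre along the pads), all four cradles look flat, and I did not touch the red boxes or the ammonite.

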